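# Swap three wooden parts into their own drilling jigs

## Robot

A 6-joint arm with a two-finger parallel gripper is mounted at the origin on a cart in front of the work surface, level with it; the furniture and walls round the work are solid. World frame = base frame: x ahead of the robot, y to its left, z up, the work surface at z = 0. Lengths are in m, angles in rad, forces in N, time in s.
With the tool pointing down it reaches from about 0.25 to 0.725 m from the base axis. Payload 4 kg.
Tool frame: the origin (TCP) lies at the very end of the fingers, on their centre line; the grasp point (between the pads) lies 19 mm behind it; x points along the fingers, z is the direction in which the jaws open and shut, and the axes are right-handed (so a half turn about x gives the same grasp; the last joint's range is limited). The gripper opens to 85 mm and grips with 20 to 120 N. Pads are 22 mm wide; open, the fingers measure 114 mm over their backs; the gripper's body (76 mm by 85 mm) begins 54 mm behind the grasp point. The pads swing forward as they close: fully open they stand 13 mm farther back than shut.
Start: joints at [-1.172, 0.241, 0.005, 1.335, 0, 1.571], TCP at [0.194, -0.461, 0.231] pointing down, gripper open.
Joint ranges: [-2.72, 2.72], [-1.05, 1.87], [-1.09, 1.28], [-1.99, 2.15], [-1.42, 1.44], [-3.14, 3.14]. Speed limits (rad/s): [2.79, 2.79, 3.14, 3.14, 3.14, 3.14].

## Interface

Orientations are given as a unit quaternion [x, y, z, w].
In Python, from workcell import bot gives the robot as it stands.
- The arm moves only by the tool step_arm, never from a script. Its argument "series" is a list of rows, each an object of numbers: "x", "y", "z": the shift along the world's x, y, z in cm; "twist": the turn about the world's z in degrees; "jaw": the finger opening in cm, from 0 to 8.54. In form: [{"x": .., "y": .., "z": .., "twist": .., "jaw": ..}, ...]. A call has 1 to 10 rows; each row is the pose to reach, as a shift and turn from the pose measured when the call began; what a row does not reach only later rows make up. A row lasts 1/12 s, in which the tool goes at most 41.7 mm and 7.16 degrees, less where a joint would pass 70% of its speed; a pose out of reach is approached as far as the arm can. A call with a gripper value outside its range is refused whole. The fingers move at their own pace and stop on an object; the grip force is fixed at half the most. Time passes only in rows, so rows that repeat a pose let the fingers close. It gives the time, the measured TCP pose, the force and the opening at its end, in the units of the state.
- bot.get_obs(): the state, without advancing time (a new reading comes with each control period).
- bot.camera(name): name is "scene" or "top" or "wrist"; returns (picture, depth): 400x640x3 uint8, red, green, blue; 400x640 float32, m along the optical axis (not along the pixel's ray), 0 where there is no reading.
- bot.camera_info(name): a dict with "camera_matrix" (3x3 intrinsics, pixels), "R" (3x3) and "t" (3): a world point X has camera coordinates R X + t; the wrist camera has in their place "mount" (4x4, takes a point from camera to tool coordinates, whose origin is the TCP and whose axes are the tool frame's). Camera axes: x right, y down, z forward; pixel columns grow to the right and rows downward; lengths in m; the calibration is good to about 2 mm. A picture is of the moment at which its call begins: read the wrist's pose just before it. camera_info takes no time and is no camera call.
- bot.job_done(): hands the job in, once; it reports no verdict.
The state is a dict: "clock": time; "joint_pos": joint angles; "joint_vel": joint speeds; "tau": joint torques, N m; "eef_pos": TCP position; "tool_rot": TCP orientation; "ft_force": force on the tool from outside, world axes, zero at the start; "ft_torque": the same for the moment, N m; "grip_width": finger opening in m.
Only numpy, scipy, OpenCV 4.12 (cv2) and the standard library are available. Lean on these libraries where they do the work, as an engineer would, in place of code of your own. Each camera call takes 0.05 s, during which the arm holds its last target.

## Task

The three pine parts lie on the wrong drilling jigs: move the long thin strip to the red jig, the broad squarish block to the blue jig and the narrow square stick to the yellow jig, setting one aside (the empty black mat is free for that) while you swap. Leave each one lying flat on its own jig's bed with its long side pushed up against the two side stops and its end against the end stop. Do not knock over the glue bottle or the blue beaker.

Things in the scene. Friction and masses are not known exactly. Their poses are not given: they have to be found in the camera images.
- strip: Long thin pine strip, 35 x 120 x 15 mm (x by y by z, long axis y); origin at the centre of its underside. Weighs 20 to 50 g. At the start it lies loosely on the blue jig, roughly along the jig's y and clear of its stops.
- block: Broad, nearly square pine block, 50 x 60 x 22 mm (x by y by z, long axis y); origin at the centre of its underside. Weighs 20 to 50 g. At the start it lies loosely on the yellow jig, roughly along the jig's y and clear of its stops.
- stick: Narrow pine stick of square section, 28 x 70 x 28 mm (x by y by z, long axis y); origin at the centre of its underside. Weighs 20 to 50 g. At the start it lies loosely on the red jig, roughly along the jig's y and clear of its stops.
- red_jig: Fixed red-painted jig bed, 90 x 150 mm (x, y), top at z = 12 mm; origin: centre of its underside. Aluminium stops 6 mm above the bed: two side stops (14 x 10 mm) with faces at x = +22 mm, at y = -40 and 44; one end stop with its face at y = +62, at x = 3 +- 8 mm. For the strip, which when home against all three has its origin at x = +4.5, y = +2, z = 12 mm here, long axis along y.
- blue_jig: Fixed blue-painted jig bed, 90 x 150 mm (x, y), top at z = 12 mm; origin: centre of its underside. Aluminium stops 6 mm above the bed: two side stops (14 x 10 mm) with faces at x = +22 mm, at y = 10 and 54; one end stop with its face at y = +62, at x = 3 +- 8 mm. For the block, which when home against all three has its origin at x = -3.0, y = +32, z = 12 mm here, long axis along y.
- yellow_jig: Fixed yellow-painted jig bed, 90 x 150 mm (x, y), top at z = 12 mm; origin: centre of its underside. Aluminium stops 6 mm above the bed: two side stops (14 x 10 mm) with faces at x = +22 mm, at y = 1 and 53; one end stop with its face at y = +62, at x = 3 +- 8 mm. For the stick, which when home against all three has its origin at x = +8.0, y = +27, z = 12 mm here, long axis along y.
- black_mat: Empty black rubber mat, 90 x 150 x 4 mm (x by y by z), fixed to the bench; a free spot for setting a part aside. Origin: centre of its underside.
- glue_bottle: White glue bottle with a black nozzle, 53 x 72 x 209 mm, standing loose; origin at the centre of its foot, z up. A bystander.
- beaker: Blue plastic drinking beaker, 76 mm wide and 92 mm high, standing loose and empty; origin at the centre of its foot, z up. A bystander.
Things that resemble listed ones, but are neither listed nor needed, are in the scene too. There is more than one size of the stick; the job needs the smaller. There is more than one size of the block; the one meant has the size given above.

How it is judged:
At the end, for the whole second after the job is handed in: The strip is on the red jig, the block on the blue and the stick on the yellow, each flat on the bed (underside within 4 mm of it), its long axis along the jig's within 0.12 rad, no more than 7 mm short of the side stops and of the end stop, and at rest (x of strip in the frame of red_jig between -0.0025 and 0.0085 m and y of strip in the frame of red_jig between -0.005 and 0.006 m and z of strip in the frame of red_jig between 0.008 and 0.015 m and angle between the y axis of strip and the y axis of red_jig, either way round below 0.12 rad and linear speed of each of strip, block, stick below 0.02 m/s and x of block in the frame of blue_jig between -0.01 and 0.001 m and y of block in the frame of blue_jig between 0.025 and 0.036 m and z of block in the frame of blue_jig between 0.008 and 0.015 m and angle between the y axis of block and the y axis of blue_jig, either way round below 0.12 rad and x of stick in the frame of yellow_jig between 0.001 and 0.012 m and y of stick in the frame of yellow_jig between 0.02 and 0.031 m and z of stick in the frame of yellow_jig between 0.008 and 0.015 m and angle between the y axis of stick and the y axis of yellow_jig, either way round below 0.12 rad); the robot touches nothing.
It fails at once if the glue bottle is knocked over (angle between glue_bottle's own z axis and vertical above 0.6 rad).
It fails at once if the beaker is knocked over (angle between beaker's own z axis and vertical above 0.6 rad).
It also fails if it takes over 106 s, if anything falls off the work surface, if the arm or the gripper's body presses on something with over 40 N, if the wrist force passes 120 N, or if a joint passes its speed limit or range.

## Working session

There is one attempt and no reset: what is moved stays moved. The work goes in short steps, Python scripts to look and compute and a tool call to move; the robot and the scene stay as the last step left them, time stands still between calls to the robot, and variables do not carry over. Pictures are saved under pics/ and viewed, and the job is handed in when it is done.

Besides the shell and the picture viewer there is one more tool, called after "Request:" in YAML: its name, and indented under it one key for each argument. step_arm: Moves the arm, as the interface text tells. Its arguments: {"type":"object","properties":{"series":{"type":"array","items":{"type":"object","properties":{"x":{"type":"number"},"y":{"type":"number"},"z":{"type":"number"},"twist":{"type":"number"},"jaw":{"type":"number"}}}}},"required":["series"]}

```bash
ls; mkdir -p pics
cat > h.py <<'E'
import numpy as np, cv2
from workcell import bot
def snap(name,tag):
    im,d=bot.camera(name); cv2.imwrite(f'pics/{tag}.png',im[:,:,::-1]); np.save(f'pics/{tag}.npy',d); return im,d
def w(name,d,u,v,z=None):
    ci=bot.camera_info(name);K=np.array(ci['camera_matrix']);R=np.array(ci['R']);t=np.array(ci['t'])
    r=R.T@np.linalg.inv(K)@np.array([u,v,1.]);c=-R.T@t
    if z is not None: return c+r*(z-c[2])/r[2]
    return c+r*d[int(round(v)),int(round(u))]
E
python3 - <<'E'
from h import *
snap('top','top0');snap('scene','scene0')
print(bot.get_obs())
for n in ['top','scene','wrist']: print(n,bot.camera_info(n))
E
```

```text
pics
{'clock': 0.1, 'joint_pos': array([-1.17201684e+00,  2.41337979e-01,  3.84533265e-03,  1.33520491e+00,
        4.40027760e-05,  1.57080415e+00]), 'joint_vel': array([-0.0003798 , -0.00129822,  0.00220415, -0.00135025,  0.00017607,
        0.00037324]), 'tau': array([ 1.68001293e-04, -3.73137403e+01,  2.53010935e+01,  1.09074658e-02,
        5.03254705e-05,  1.03648912e-05]), 'eef_pos': array([ 0.19393622, -0.46023329,  0.23049662]), 'tool_rot': array([ 0.39144506,  0.58967905, -0.39067565,  0.58857618]), 'ft_force': array([-0.3273138 ,  0.02463154,  0.28856941]), 'ft_torque': array([0.02532009, 0.00354641, 0.0422376 ]), 'grip_width': 0.08523771611729451}
top {'camera_matrix': array([[494.0793031 ,   0.        , 318.98594585],
       [  0.        , 494.0793031 , 200.96398169],
       [  0.        ,   0.        ,   1.        ]]), 'R': array([[-0.0169588 , -0.99967566,  0.01899932],
       [-0.99773775,  0.01568351, -0.06537136],
       [ 0.06505218, -0.02006495, -0.99768011]]), 't': array([0.07732415, 0.5944245 , 1.31296176])}
scene {'camera_matrix': array([[444.67477932,   0.    
[... 155 characters left out ...]
3027322,  0.01014395],
       [-0.26819991,  0.31569293, -0.91016855],
       [ 0.57045249, -0.70929094, -0.41411389]]), 't': array([0.53956148, 0.19745429, 1.02164072])}
wrist {'camera_matrix': array([[348.8875445 ,   0.        , 314.62675735],
       [  0.        , 348.8875445 , 202.20360379],
       [  0.        ,   0.        ,   1.        ]]), 'mount': array([[-1.58894049e-03, -2.65479503e-01,  9.64115195e-01,
        -1.43376135e-01],
       [ 6.30639390e-04, -9.64116486e-01, -2.65478819e-01,
         6.83972771e-02],
       [ 9.99998539e-01,  1.86178973e-04,  1.69934556e-03,
         7.22416934e-04],
       [ 0.00000000e+00,  0.00000000e+00,  0.00000000e+00,
         1.00000000e+00]])}
```

View pics/top0.png

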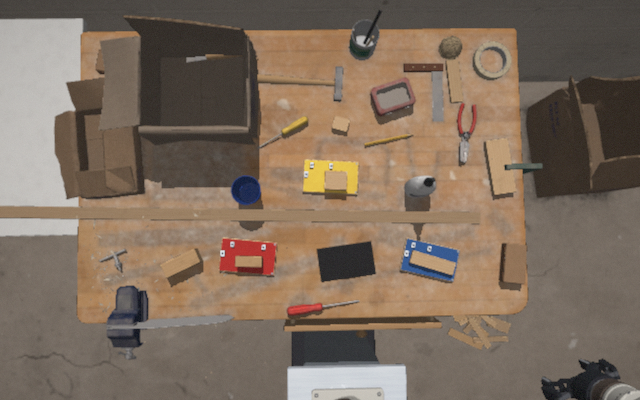

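View pics/scene0.png

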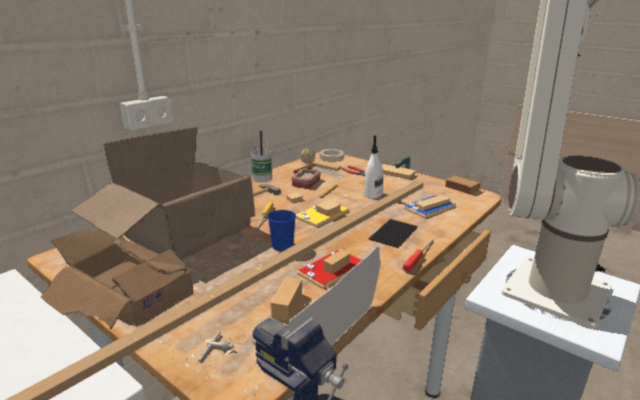

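The top view has world x up and y left. It shows the yellow jig at (331,177) with the block, the red jig at (248,257) with the stick, the blue jig at (430,260) with the strip, and the mat at (346,261). The bottle is at (420,186) and the beaker at (246,190). A long plank crosses at row 215, so I'll measure its height.

Run:
```python
from h import *
im=cv2.imread('pics/top0.png');d=np.load('pics/top0.npy')
def crop(n,u0,v0,u1,v1,s):
    c=cv2.resize(im[v0:v1,u0:u1],None,fx=s,fy=s,interpolation=cv2.INTER_CUBIC);cv2.imwrite(f'pics/{n}.png',c)
crop('c_red',210,230,290,285,9);crop('c_blue',395,230,475,285,9);crop('c_yel',295,150,375,205,9)
for u in [20,100,200,300,331,400,470,478]:
    for v in [209,213,217,221]:
        print(u,v,w('top',d,u,v).round(3),end=' ')
    print()
for n,u,v in [('mat',346,261),('stick',248,262),('strip',430,262),('block',335,180),('bottle',428,182),('beaker',246,185),('red',235,250),('blue',410,262),('yel',320,180),('tab',300,240)]:
    print(n,w('top',d,u,v).round(3))
```

```text
20 209 [0.586 0.862 0.022] 20 213 [0.576 0.864 0.019] 20 217 [0.565 0.864 0.018] 20 221 [ 0.557  0.901 -0.046] 
100 209 [0.583 0.653 0.017] 100 213 [0.572 0.651 0.023] 100 217 [0.562 0.651 0.021] 100 221 [ 0.552  0.661 -0.002] 
200 209 [0.579 0.388 0.014] 200 213 [0.568 0.387 0.016] 200 217 [0.557 0.386 0.022] 200 221 [0.547 0.391 0.   ] 
300 209 [0.574 0.119 0.028] 300 213 [0.564 0.119 0.025] 300 217 [0.553 0.119 0.018] 300 221 [0.543 0.12  0.004] 
331 209 [ 0.574  0.035 -0.   ] 331 213 [0.563 0.036 0.018] 331 217 [0.552 0.036 0.024] 331 221 [0.541 0.036 0.016] 
400 209 [ 0.571 -0.155 -0.005] 400 213 [ 0.559 -0.15   0.022] 400 217 [ 0.549 -0.15   0.022] 400 221 [ 0.538 -0.15   0.019] 
470 209 [ 0.568 -0.349 -0.005] 470 213 [ 0.556 -0.34   0.021] 470 217 [ 0.546 -0.339  0.022] 470 221 [ 0.535 -0.339  0.022] 
478 209 [ 0.568 -0.369  0.001] 478 213 [ 0.556 -0.362  0.02 ] 478 217 [ 0.545 -0.361  0.02 ] 478 221 [ 0.534 -0.36   0.024] 
mat [ 0.432 -0.003  0.   ]
stick [0.437 0.257 0.04 ]
strip [ 0.427 -0.227  0.024]
block [0.651 0.024 0.03 ]
bottle [ 0.627 -0.191  0.175]
beaker [0.643 0.265 0.003]
red [0.468 0.295 0.015]
blue [ 0.428 -0.173  0.022]
yel [0.654 0.064 0.007]
tab [ 0.491  0.121 -0.005]
```

Run:
```python
from h import *
im=cv2.imread('pics/scene0.png')
c=cv2.resize(im[150:310,230:470],None,fx=3.3,fy=3.3,interpolation=cv2.INTER_CUBIC);cv2.imwrite('pics/sc.png',c)
```

```text
(no output)
```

View pics/sc.png

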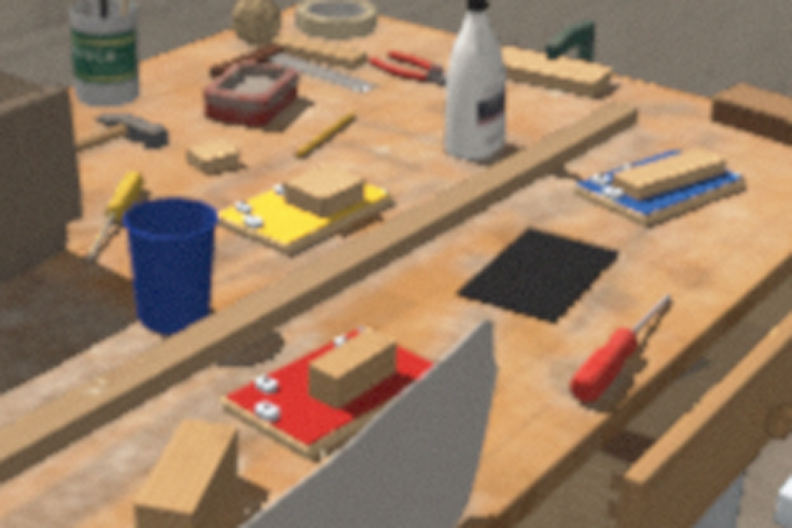

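View pics/c_red.png

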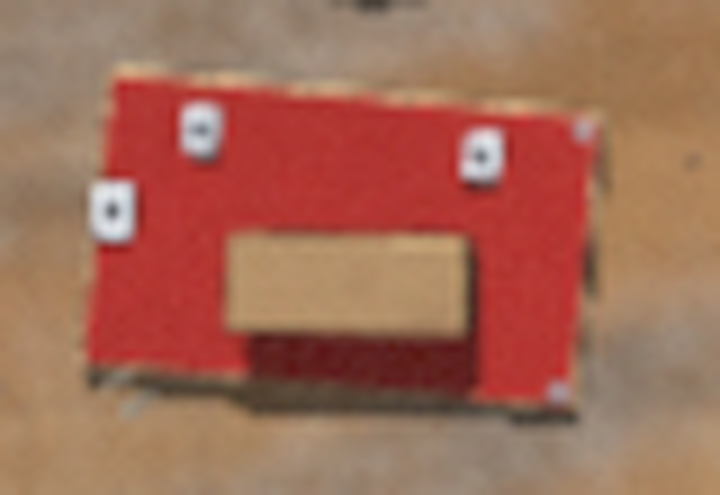

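View pics/c_blue.png

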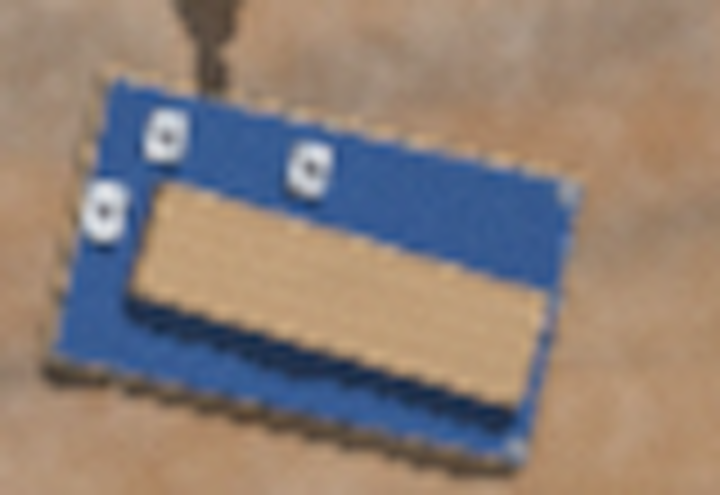

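View pics/c_yel.png

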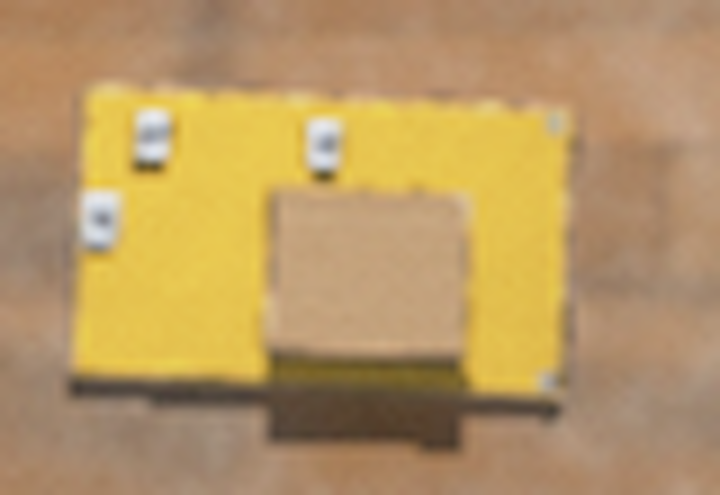

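```bash
cat >> h.py <<'E'
def rectpose(P,sz):
    """P: 4 world corners ordered TL,TR,BR,BL as seen in top (up=+x, left=+y). returns centre, yaw(deg) of jig frame"""
    P=np.array(P)[:,:2];c=P.mean(0)
    dx=(P[0]-P[3]+P[1]-P[2])/2; dy=(P[0]-P[1]+P[3]-P[2])/2
    yx=np.degrees(np.arctan2(dx[1],dx[0]));yy=np.degrees(np.arctan2(dy[1],dy[0]))-90
    return c.round(4),(round(yx,2),round(yy,2)),np.linalg.norm(dx).round(4),np.linalg.norm(dy).round(4)
E
python3 - <<'E'
from h import *
def f(off,cs,z):
    return [w('top',None,off[0]+(c[0]+.5)/9-.5,off[1]+(c[1]+.5)/9-.5,z) for c in cs]
for n,off,cs,z in [('red',(210,230),[(113,78),(598,116),(575,405),(88,362)],.012),
 ('stick',(210,230),[(228,234),(468,234),(468,330),(228,330)],.040),
 ('blue',(395,230),[(113,82),(580,190),(522,462),(58,355)],.012),
 ('strip',(395,230),[(165,180),(548,290),(513,408),(130,300)],.027),
 ('yel',(295,150),[(88,90),(570,108),(560,395),(75,376)],.012),
 ('block',(295,150),[(270,190),(468,192),(462,355),(268,352)],.034)]:
    print(n,rectpose(f(off,cs,z),0))
from scipy.spatial.transform import Rotation as Ro
print(Ro.from_quat(bot.get_obs()['tool_rot']).as_matrix().round(3))
E
```

```text
red (array([0.4506, 0.2611]), (np.float64(-5.24), np.float64(-5.77)), np.float64(0.0852), np.float64(0.1451))
stick (array([0.4396, 0.2564]), (np.float64(-0.44), np.float64(-1.03)), np.float64(0.0278), np.float64(0.0698))
blue (array([ 0.4323, -0.2293]), (np.float64(-13.61), np.float64(-13.95)), np.float64(0.0833), np.float64(0.1434))
strip (array([ 0.4264, -0.2316]), (np.float64(-18.32), np.float64(-16.82)), np.float64(0.0367), np.float64(0.1181))
yel (array([0.6624, 0.035 ]), (np.float64(-3.35), np.float64(-3.05)), np.float64(0.0871), np.float64(0.1462))
block (array([0.6506, 0.0232]), (np.float64(-2.5), np.float64(-1.59)), np.float64(0.0485), np.float64(0.0583))
[[-0.001  0.922  0.388]
 [ 0.002  0.388 -0.922]
 [-1.     0.    -0.002]]
```

The heights from top-camera depth (stick 0.040, strip 0.024, block 0.030) match the text roughly. Next I'll look closer with the wrist camera over blue.

Request:
step_arm:
  series:
    - {"x": 2.6, "y": 2.6, "twist": 6}
    - {"x": 5.2, "y": 5.2, "twist": 12}
    - {"x": 7.8, "y": 7.8, "twist": 18}
    - {"x": 10.4, "y": 10.4, "twist": 24}
    - {"x": 13, "y": 13, "twist": 30}
    - {"x": 15.6, "y": 15.6, "twist": 36}
    - {"x": 18.2, "y": 18, "twist": 42}
    - {"x": 20.8, "y": 20.5, "twist": 48}
    - {"x": 23.6, "y": 23, "twist": 53}
    - {"x": 23.6, "y": 23, "twist": 53}

```text
$.series[0]: bad value
```

```bash
cat >> h.py <<'E'
from scipy.spatial.transform import Rotation as Ro
import json
def wsnap(tag):
    o=bot.get_obs(); im,d=bot.camera('wrist')
    T=np.eye(4);T[:3,:3]=Ro.from_quat(o['tool_rot']).as_matrix();T[:3,3]=o['eef_pos']
    M=T@np.array(bot.camera_info('wrist')['mount'])
    cv2.imwrite(f'pics/{tag}.png',im[:,:,::-1]);np.save(f'pics/{tag}.npy',d);np.save(f'pics/{tag}_M.npy',M)
    print('clock',o['clock'],'eef',o['eef_pos'].round(4),'jawyaw',np.degrees(np.arctan2(T[1,2],T[0,2])).round(2),'w',round(o['grip_width'],4),'ft',o['ft_force'].round(1))
def ray(tag,u,v):
    M=np.load(f'pics/{tag}_M.npy');K=np.array(bot.camera_info('wrist')['camera_matrix'])
    return M[:3,3],M[:3,:3]@np.linalg.inv(K)@np.array([u,v,1.])
def wz(tag,u,v,z):
    c,r=ray(tag,u,v);return c+r*(z-c[2])/r[2]
def wd(tag,u,v):
    c,r=ray(tag,u,v);d=np.load(f'pics/{tag}.npy');return c+r*d[int(round(v)),int(round(u))]
def tri(rays):
    A=np.zeros((3,3));b=np.zeros(3)
    for c,r in rays:
        r=r/np.linalg.norm(r);P=np.eye(3)-np.outer(r,r);A+=P;b+=P@c
    return np.linalg.solve(A,b)
def topray(u,v):
    ci=bot.camera_info('top');K=np.array(ci['camera_matrix']);R=np.array(ci['R']);t=np.array(ci['t'])
    return -R.T@t,R.T@np.linalg.inv(K)@np.array([u,v,1.])
E
python3 -c "
from h import *
wsnap('w_blue')"
```

```text
clock 0.1 eef [ 0.1939 -0.4602  0.2305] jawyaw -67.15 w 0.0852 ft [-0.3  0.   0.3]
```

View pics/w_blue.png

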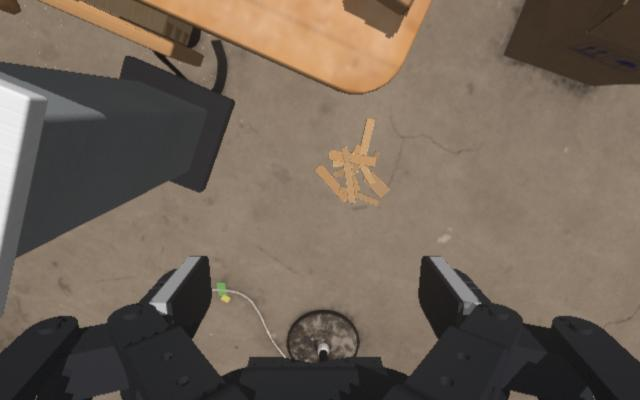

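Request:
step_arm:
  series:
    - {"x": 2.6, "y": 2.6, "z": 0, "twist": 6, "jaw": 8.5}
    - {"x": 5.2, "y": 5.2, "z": 0, "twist": 12, "jaw": 8.5}
    - {"x": 7.8, "y": 7.8, "z": 0, "twist": 18, "jaw": 8.5}
    - {"x": 10.4, "y": 10.4, "z": 0, "twist": 24, "jaw": 8.5}
    - {"x": 13, "y": 13, "z": 0, "twist": 30, "jaw": 8.5}
    - {"x": 15.6, "y": 15.6, "z": 0, "twist": 36, "jaw": 8.5}
    - {"x": 18.2, "y": 18, "z": 0, "twist": 42, "jaw": 8.5}
    - {"x": 20.8, "y": 20.5, "z": 0, "twist": 48, "jaw": 8.5}
    - {"x": 23.6, "y": 22, "z": 0, "twist": 53, "jaw": 8.5}
    - {"x": 23.6, "y": 22, "z": 0, "twist": 53, "jaw": 8.5}

```text
clock: 0.98
eef_pos: [0.434, -0.2374, 0.2302]
tool_rot: [0.085, 0.702, -0.083, 0.702]
ft_force: [0.6, 0.2, 0.7]
grip_width: 0.0849
```

```bash
python3 -c "
from h import *
wsnap('w_blue')"
```

```text
clock 0.9833 eef [ 0.434  -0.2374  0.2302] jawyaw -13.65 w 0.0849 ft [0.6 0.2 0.7]
```

View pics/w_blue.png

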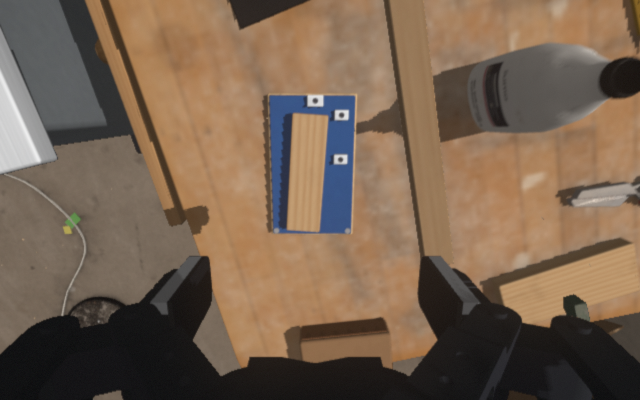

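```bash
python3 -c "
from h import *
im=cv2.imread('pics/w_blue.png');cv2.imwrite('pics/w_blue_c.png',cv2.resize(im[85:245,250:375],None,fx=3.7*1,fy=3.7,interpolation=cv2.INTER_CUBIC))"
```

```text
(no output)
```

View pics/w_blue_c.png

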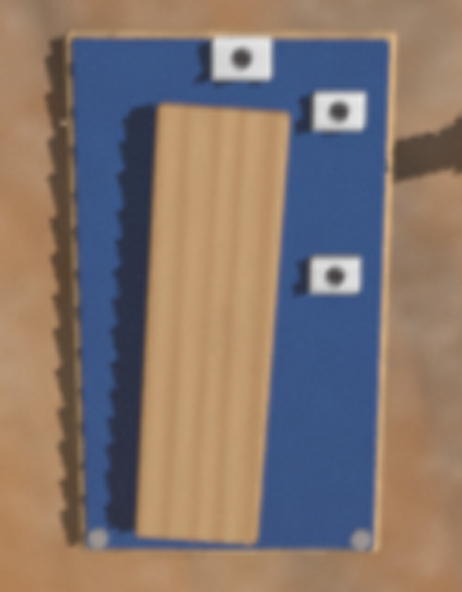

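```bash
cat >> h.py <<'E'
def wrect(tag,off,s,cs,z):
    P=[wz(tag,off[0]+(c[0]+.5)/s-.5,off[1]+(c[1]+.5)/s-.5,z) for c in cs]
    return rectpose([P[1],P[2],P[3],P[0]],0)
E
python3 - <<'E'
from h import *
t='w_blue';off=(250,85);s=3.7
print('blue',wrect(t,off,s,[(67,33),(396,33),(378,550),(78,548)],.012))
print('strip',wrect(t,off,s,[(158,103),(290,112),(258,543),(136,535)],.027))
# heights: two views: strip corners top-crop vs wrist
T=[(165,180),(548,290),(513,408),(130,300)]  # +x+y, +x-y, -x-y, -x+y
W=[(290,112),(258,543),(136,535),(158,103)]
for a,b in zip(T,W):
    print(tri([topray(395+(a[0]+.5)/9-.5,230+(a[1]+.5)/9-.5),ray(t,off[0]+(b[0]+.5)/s-.5,off[1]+(b[1]+.5)/s-.5)]).round(4))
T=[(113,82),(580,190),(522,462),(58,355)];W=[(390,38),(374,548),(84,546),(73,38)]
for a,b in zip(T,W):
    print('bed',tri([topray(395+(a[0]+.5)/9-.5,230+(a[1]+.5)/9-.5),ray(t,off[0]+(b[0]+.5)/s-.5,off[1]+(b[1]+.5)/s-.5)]).round(4))
for u,v in [(307,170),(340,200),(345,220),(300,150)]: print(wd(t,u,v).round(4))
E
```

```text
blue (array([ 0.4342, -0.2315]), (np.float64(-13.82), np.float64(-14.12)), np.float64(0.0887), np.float64(0.1468))
strip (array([ 0.4278, -0.2353]), (np.float64(-17.5), np.float64(-17.5)), np.float64(0.0346), np.float64(0.1194))
[ 0.4616 -0.1835  0.0162]
[ 0.4301 -0.2785  0.0798]
[ 0.3941 -0.2813  0.0378]
[ 0.4264 -0.1732  0.0077]
bed [ 0.4917 -0.1705  0.0105]
bed [ 0.4574 -0.295   0.0579]
bed [ 0.3756 -0.2885  0.0175]
bed [ 0.4092 -0.1513  0.006 ]
[ 0.4297 -0.2306  0.0285]
[ 0.4552 -0.2729  0.0136]
[ 0.4556 -0.2966  0.0124]
[ 0.4278 -0.2097  0.0284]
```

Request:
step_arm:
  series:
    - {"x": 0.2, "y": 4.1, "z": 0, "twist": 1, "jaw": 8.5}
    - {"x": 0.4, "y": 8.2, "z": 0, "twist": 2, "jaw": 8.5}
    - {"x": 0.6, "y": 12.3, "z": 0, "twist": 3, "jaw": 8.5}
    - {"x": 0.8, "y": 16.4, "z": 0, "twist": 4, "jaw": 8.5}
    - {"x": 1, "y": 20.5, "z": 0, "twist": 5, "jaw": 8.5}
    - {"x": 1.2, "y": 24.6, "z": 0, "twist": 6, "jaw": 8.5}
    - {"x": 1.3, "y": 28.7, "z": 0, "twist": 7, "jaw": 8.5}
    - {"x": 1.4, "y": 32.8, "z": 0, "twist": 8, "jaw": 8.5}
    - {"x": 1.5, "y": 36.9, "z": 0, "twist": 8, "jaw": 8.5}
    - {"x": 1.5, "y": 41, "z": 0, "twist": 8, "jaw": 8.5}

```text
clock: 1.87
eef_pos: [0.4463, 0.172, 0.23]
tool_rot: [0.037, 0.707, -0.037, 0.705]
ft_force: [0.5, 0.1, 0.2]
grip_width: 0.0849
```

Request:
step_arm:
  series:
    - {"x": 0, "y": 4.1, "z": 0, "twist": 0, "jaw": 8.5}
    - {"x": 0, "y": 8, "z": 0, "twist": 0, "jaw": 8.5}
    - {"x": 0, "y": 8, "z": 0, "twist": 0, "jaw": 8.5}
    - {"x": 0, "y": 8, "z": 0, "twist": 0, "jaw": 8.5}

```text
clock: 2.2
eef_pos: [0.4459, 0.2526, 0.2293]
tool_rot: [0.036, 0.707, -0.037, 0.705]
ft_force: [-0.1, -0.7, -0.3]
grip_width: 0.0851
```

```bash
python3 -c "
from h import *
wsnap('w_red')
im=cv2.imread('pics/w_red.png');cv2.imwrite('pics/w_red_c.png',cv2.resize(im[85:265,240:400],None,fx=3.3,fy=3.3,interpolation=cv2.INTER_CUBIC))"
```

```text
clock 2.2 eef [0.4459 0.2526 0.2293] jawyaw -5.91 w 0.0851 ft [-0.1 -0.7 -0.3]
```

View pics/w_red.png

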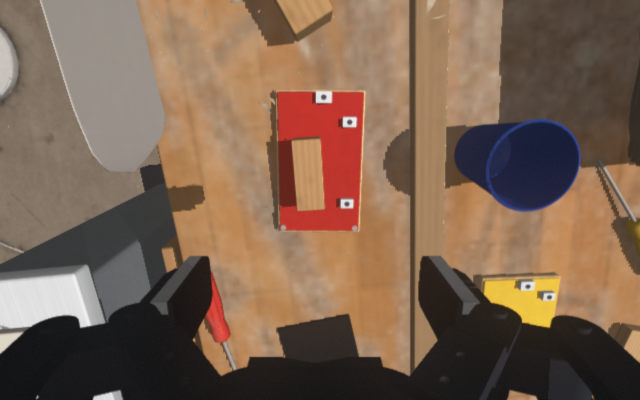

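View pics/w_red_c.png

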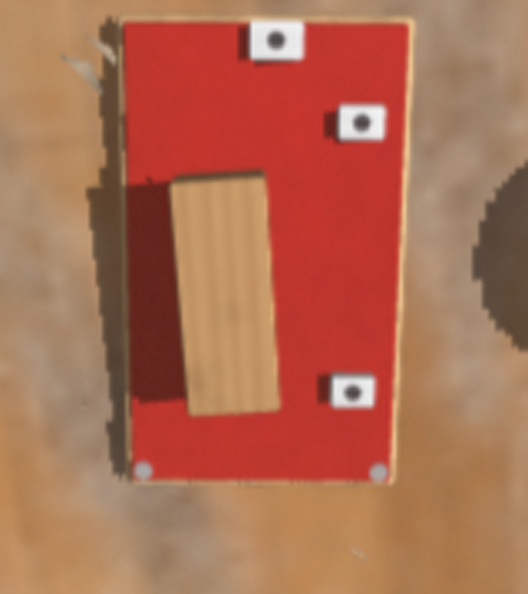

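Run:
```python
from h import *
t='w_red';off=(240,85);s=3.3
print('red',wrect(t,off,s,[(117,18),(414,18),(394,484),(128,482)],.012))
print('stick',wrect(t,off,s,[(172,182),(266,176),(280,409),(190,415)],.040))
for u,v in [(308,175),(340,170),(300,160),(320,222)]: print(wd(t,u,v).round(4))
# stop corners at z .018 : side stop left faces
for c in [(338,123),(331,392),(276,61)]: print('stopface',wz(t,off[0]+c[0]/s-.35,off[1]+c[1]/s-.35,.018).round(4))
```

```text
red (array([0.4527, 0.2597]), (np.float64(-6.09), np.float64(-6.21)), np.float64(0.0886), np.float64(0.1474))
stick (array([0.4413, 0.2549]), (np.float64(-2.06), np.float64(-2.28)), np.float64(0.0271), np.float64(0.0696))
[0.4409 0.2553 0.0407]
[0.4736 0.2515 0.0117]
[0.4349 0.2707 0.042 ]
[0.4472 0.1971 0.0134]
stopface [0.4793 0.3006 0.018 ]
stopface [0.4702 0.2171 0.018 ]
stopface [0.4625 0.3203 0.018 ]
```

Request:
step_arm:
  series:
    - {"x": -0.5, "y": 0.2, "z": -3.5, "twist": 3.8, "jaw": 6}
    - {"x": -0.5, "y": 0.2, "z": -7, "twist": 3.8, "jaw": 6}
    - {"x": -0.5, "y": 0.2, "z": -10.5, "twist": 3.8, "jaw": 6}
    - {"x": -0.5, "y": 0.2, "z": -14, "twist": 3.8, "jaw": 6}
    - {"x": -0.5, "y": 0.2, "z": -17, "twist": 3.8, "jaw": 6}
    - {"x": -0.5, "y": 0.2, "z": -17, "twist": 3.8, "jaw": 6}
    - {"x": -0.5, "y": 0.2, "z": -17, "twist": 3.8, "jaw": 6}

```text
clock: 2.83
eef_pos: [0.4399, 0.2505, 0.0586]
tool_rot: [0.013, 0.709, -0.017, 0.705]
ft_force: [-0.0, 0.7, 0.2]
grip_width: 0.0603
```

```bash
python3 -c "
from h import *
wsnap('w_st1')"
```

```text
clock 2.8333 eef [0.4399 0.2505 0.0586] jawyaw -2.42 w 0.0603 ft [-0.   0.7  0.2]
```

View pics/w_st1.png

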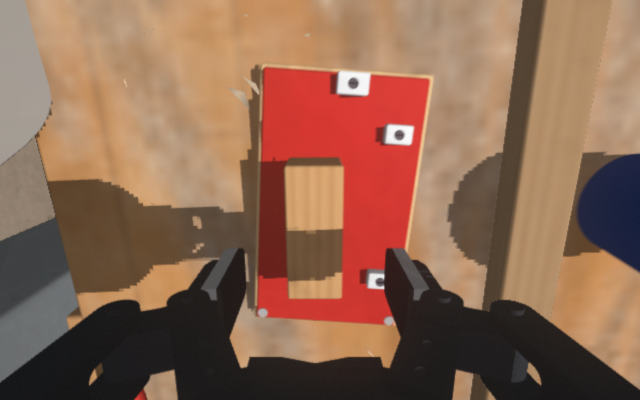

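Run:
```python
from h import *
print(wrect('w_st1',(0,0),1,[(286,165),(343,165),(342,298),(289,298)],.040))
o=bot.get_obs();print(o['eef_pos'],o['joint_vel'].round(3))
```

```text
(array([0.4417, 0.2556]), (np.float64(-2.24), np.float64(-1.96)), np.float64(0.0271), np.float64(0.07))
[0.4415878  0.25188984 0.06042083] [ 0.01  -0.029  0.046 -0.006  0.002  0.   ]
```

Request:
step_arm:
  series:
    - {"x": 0, "y": 0.4, "z": -2, "twist": 0, "jaw": 6}
    - {"x": 0, "y": 0.4, "z": -3.9, "twist": 0, "jaw": 6}
    - {"x": 0, "y": 0.4, "z": -3.9, "twist": 0, "jaw": 6}
    - {"x": 0, "y": 0.4, "z": -3.9, "twist": 0, "jaw": 0}
    - {"x": 0, "y": 0.4, "z": -3.9, "twist": 0, "jaw": 0}
    - {"x": 0, "y": 0.4, "z": -3.9, "twist": 0, "jaw": 0}
    - {"x": 0, "y": 0.4, "z": -3.9, "twist": 0, "jaw": 0}
    - {"x": 0, "y": 0.4, "z": -3.9, "twist": 0, "jaw": 0}
    - {"x": 0, "y": 0.4, "z": -3.9, "twist": 0, "jaw": 0}

```text
clock: 3.63
eef_pos: [0.4434, 0.2568, 0.0239]
tool_rot: [0.015, 0.707, -0.015, 0.707]
ft_force: [-0.3, -0.5, 5.4]
grip_width: 0.0263
```

Request:
step_arm:
  series:
    - {"x": 0, "y": 0, "z": 2.5, "twist": 0, "jaw": 0}
    - {"x": 0, "y": 0, "z": 5.5, "twist": 0, "jaw": 0}
    - {"x": 0, "y": -3, "z": 7, "twist": 0, "jaw": 0}
    - {"x": 0, "y": -7, "z": 7, "twist": 0, "jaw": 0}
    - {"x": 0, "y": -11, "z": 7, "twist": 0, "jaw": 0}
    - {"x": -0.2, "y": -15, "z": 7, "twist": 0, "jaw": 0}
    - {"x": -0.5, "y": -19, "z": 7, "twist": 0, "jaw": 0}
    - {"x": -0.8, "y": -23, "z": 7, "twist": 0, "jaw": 0}
    - {"x": -1, "y": -25.6, "z": 7, "twist": 0, "jaw": 0}
    - {"x": -1, "y": -25.6, "z": 7, "twist": 0, "jaw": 0}

```text
clock: 4.47
eef_pos: [0.4331, -0.0034, 0.0949]
tool_rot: [0.016, 0.706, -0.018, 0.708]
ft_force: [0.3, -0.3, -0.9]
grip_width: 0.0265
```

```bash
python3 -c "
from h import *
wsnap('w_mat')"
```

```text
clock 4.4667 eef [ 0.4331 -0.0034  0.0949] jawyaw -2.77 w 0.0265 ft [ 0.3 -0.3 -0.9]
```

View pics/w_mat.png

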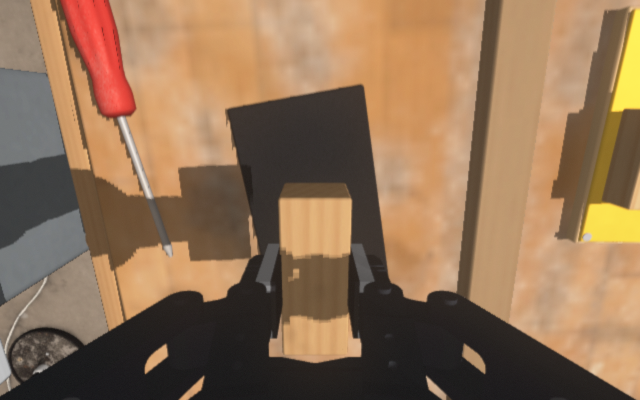

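The stick is held over the black mat. I'll lower it and release it.

Request:
step_arm:
  series:
    - {"x": 0, "y": 0, "z": -3, "twist": 0, "jaw": 0}
    - {"x": 0, "y": 0, "z": -6, "twist": 0, "jaw": 0}
    - {"x": 0, "y": 0, "z": -7.3, "twist": 0, "jaw": 0}
    - {"x": 0, "y": 0, "z": -7.7, "twist": 0, "jaw": 0}
    - {"x": 0, "y": 0, "z": -7.7, "twist": 0, "jaw": 0}

```text
clock: 4.93
eef_pos: [0.4331, -0.0004, 0.0174]
tool_rot: [0.016, 0.707, -0.016, 0.707]
ft_force: [-0.5, 0.4, 0.4]
grip_width: 0.0262
```

Request:
step_arm:
  series:
    - {"x": 0, "y": 0, "z": 0, "twist": 0, "jaw": 4.5}
    - {"x": 0, "y": 0, "z": 0, "twist": 0, "jaw": 4.5}
    - {"x": 0, "y": 0, "z": 0, "twist": 0, "jaw": 4.5}
    - {"x": 0, "y": 0, "z": 2.5, "twist": 0, "jaw": 4.5}
    - {"x": 0, "y": 0, "z": 5.5, "twist": 0, "jaw": 4.5}
    - {"x": 0, "y": 0, "z": 8.5, "twist": 0, "jaw": 7}
    - {"x": 0, "y": 0, "z": 11, "twist": 0, "jaw": 7}
    - {"x": 0, "y": 0, "z": 11, "twist": 0, "jaw": 7}

```text
clock: 5.6
eef_pos: [0.4374, -0.0003, 0.1334]
tool_rot: [0.016, 0.702, -0.016, 0.711]
ft_force: [1.5, -0.8, 0.2]
grip_width: 0.0699
```

```bash
python3 -c "
from h import *
wsnap('w_mat2')"
```

```text
clock 5.6 eef [ 4.374e-01 -3.000e-04  1.334e-01] jawyaw -2.59 w 0.0699 ft [ 1.5 -0.8  0.2]
```

View pics/w_mat2.png

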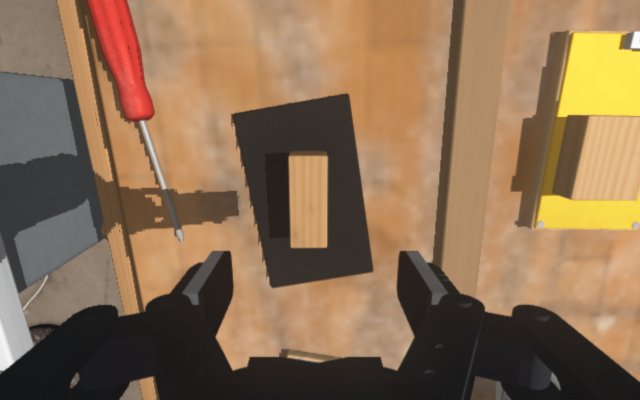

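The stick lies flat on the mat at about (308,200). Next is the strip.

Request:
step_arm:
  series:
    - {"x": 0, "y": -4, "z": 0, "twist": -3, "jaw": 6.5}
    - {"x": 0, "y": -8, "z": 0, "twist": -6, "jaw": 6.5}
    - {"x": -0.3, "y": -12, "z": 0, "twist": -9, "jaw": 6.5}
    - {"x": -0.5, "y": -16, "z": 0, "twist": -12, "jaw": 6.5}
    - {"x": -0.7, "y": -20, "z": -2, "twist": -15, "jaw": 6.5}
    - {"x": -0.9, "y": -23.5, "z": -5, "twist": -15, "jaw": 6.5}
    - {"x": -0.9, "y": -23.5, "z": -7, "twist": -15, "jaw": 6.5}
    - {"x": -0.9, "y": -23.5, "z": -7, "twist": -15, "jaw": 6.5}
    - {"x": -0.9, "y": -23.5, "z": -7, "twist": -15, "jaw": 6.5}

```text
clock: 6.4
eef_pos: [0.425, -0.2345, 0.0594]
tool_rot: [0.109, 0.697, -0.108, 0.7]
ft_force: [-0.8, -0.2, 0.4]
grip_width: 0.0651
```

```bash
python3 -c "
from h import *
wsnap('w_strip1')"
```

```text
clock 6.4 eef [ 0.425  -0.2345  0.0594] jawyaw -17.67 w 0.0651 ft [-0.8 -0.2  0.4]
```

View pics/w_strip1.png

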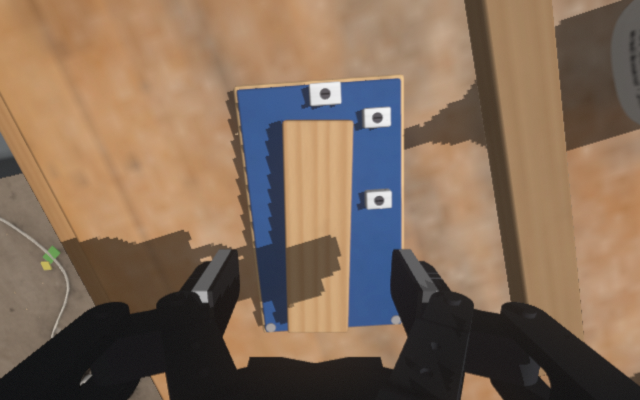

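Run:
```python
from h import *
print('strip',wrect('w_strip1',(0,0),1,[(284,121),(353,121),(348,331),(288,331)],.027))
print('blue',wrect('w_strip1',(0,0),1,[(235,88),(403,76),(399.5,325),(264,331)],.012))
def st(u,v): return wz('w_strip1',u,v,.018).round(4)
print(st(365,118),st(368,200),st(326,106))
o=bot.get_obs();print(o['eef_pos'])
```

```text
strip (array([ 0.4288, -0.235 ]), (np.float64(-17.75), np.float64(-17.6)), np.float64(0.0344), np.float64(0.1191))
blue (array([ 0.4347, -0.2314]), (np.float64(-14.33), np.float64(-14.28)), np.float64(0.0864), np.float64(0.1471))
[ 0.4701 -0.1845  0.018 ] [ 0.46   -0.2272  0.018 ] [ 0.4527 -0.1727  0.018 ]
[ 0.42644934 -0.23456274  0.06081075]
```

Request:
step_arm:
  series:
    - {"x": -0.1, "y": -1.2, "z": -1, "twist": 0, "jaw": 5.4}
    - {"x": -0.1, "y": -1.2, "z": -3, "twist": 0, "jaw": 5.4}
    - {"x": -0.1, "y": -1.2, "z": -4.5, "twist": 0, "jaw": 5.4}
    - {"x": -0.1, "y": -1.2, "z": -4.5, "twist": 0, "jaw": 5.4}
    - {"x": -0.1, "y": -1.2, "z": -4.5, "twist": 0, "jaw": 0}
    - {"x": -0.1, "y": -1.2, "z": -4.5, "twist": 0, "jaw": 0}
    - {"x": -0.1, "y": -1.2, "z": -4.5, "twist": 0, "jaw": 0}
    - {"x": -0.1, "y": -1.2, "z": -4.5, "twist": 0, "jaw": 0}
    - {"x": -0.1, "y": -1.2, "z": -4.5, "twist": 0, "jaw": 0}

```text
clock: 7.2
eef_pos: [0.4267, -0.247, 0.0172]
tool_rot: [0.108, 0.695, -0.108, 0.703]
ft_force: [-0.5, -0.3, 4.1]
grip_width: 0.0333
```

Request:
step_arm:
  series:
    - {"x": 0, "y": 0, "z": 3, "twist": 0, "jaw": 0}
    - {"x": 0, "y": 0, "z": 6.5, "twist": 0, "jaw": 0}
    - {"x": 0, "y": 3, "z": 9, "twist": 2, "jaw": 0}
    - {"x": 0.2, "y": 7, "z": 9, "twist": 4, "jaw": 0}
    - {"x": 0.4, "y": 11, "z": 9, "twist": 6, "jaw": 0}
    - {"x": 0.6, "y": 15, "z": 9, "twist": 8, "jaw": 0}
    - {"x": 0.9, "y": 19, "z": 9, "twist": 10, "jaw": 0}
    - {"x": 1.2, "y": 23, "z": 9, "twist": 11.5, "jaw": 0}
    - {"x": 1.5, "y": 27, "z": 9, "twist": 11.5, "jaw": 0}
    - {"x": 1.8, "y": 31, "z": 9, "twist": 11.5, "jaw": 0}

```text
clock: 8.03
eef_pos: [0.4446, 0.0648, 0.1077]
tool_rot: [0.038, 0.702, -0.037, 0.71]
ft_force: [0.7, 0.6, 0.4]
grip_width: 0.0328
```

Request:
step_arm:
  series:
    - {"x": 0.2, "y": 4, "z": 0, "twist": 0, "jaw": 0}
    - {"x": 0.4, "y": 8, "z": 0, "twist": 0, "jaw": 0}
    - {"x": 0.6, "y": 12, "z": 0, "twist": 0, "jaw": 0}
    - {"x": 0.6, "y": 16, "z": 0, "twist": 0, "jaw": 0}
    - {"x": 0.6, "y": 18, "z": -2, "twist": 0, "jaw": 0}
    - {"x": 0.6, "y": 18, "z": -4, "twist": 0, "jaw": 0}
    - {"x": 0.6, "y": 18, "z": -4, "twist": 0, "jaw": 0}

```text
clock: 8.62
eef_pos: [0.4478, 0.2451, 0.0644]
tool_rot: [0.035, 0.704, -0.037, 0.708]
ft_force: [0.9, -1.1, -0.8]
grip_width: 0.0331
```

```bash
python3 -c "
from h import *
wsnap('w_strip2')"
```

```text
clock 8.6167 eef [0.4478 0.2451 0.0644] jawyaw -5.89 w 0.0331 ft [ 0.9 -1.1 -0.8]
```

View pics/w_strip2.png

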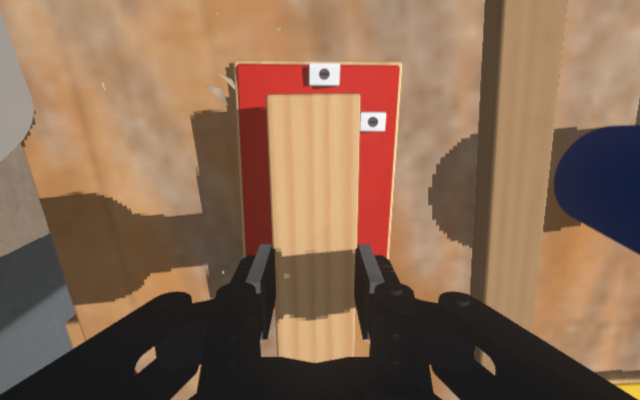

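Run:
```python
from h import *
t='w_strip2'
o=bot.get_obs();print(o['eef_pos'])
C=np.array([.4527,.2593]);a=np.radians(-6.1);R=np.array([[np.cos(a),-np.sin(a)],[np.sin(a),np.cos(a)]])
for n,u,v,z in [('side face',361,122,.018),('end face',324,86,.018),('stripTL',267,96,.0745),('stripTR',360,94.5,.0745)]:
    p=wz(t,u,v,z); print(n,p.round(4),'jig',((p[:2]-C)@R*1000).round(1))
print('tcp jig',((o['eef_pos'][:2]-C)@R*1000).round(1))
```

```text
[0.44833838 0.24437148 0.06588056]
side face [0.4802 0.3007 0.018 ] jig [22.9 44. ]
end face [0.4623 0.3207 0.018 ] jig [ 3.1 62.1]
stripTL [0.4392 0.3168 0.0745] jig [-19.5  55.8]
stripTR [0.473  0.3139 0.0745] jig [14.4 56.4]
tcp jig [ -2.8 -15.3]
```

Request:
step_arm:
  series:
    - {"x": 0.4, "y": 0.25, "z": -2, "twist": 0, "jaw": 0}
    - {"x": 0.4, "y": 0.25, "z": -4, "twist": 0, "jaw": 0}
    - {"x": 0.4, "y": 0.25, "z": -4.6, "twist": 0, "jaw": 0}
    - {"x": 0.4, "y": 0.25, "z": -4.8, "twist": 0, "jaw": 0}
    - {"x": 0.4, "y": 0.25, "z": -4.8, "twist": 0, "jaw": 0}
    - {"x": 0.4, "y": 0.25, "z": -4.8, "twist": 0, "jaw": 0}

```text
clock: 9.17
eef_pos: [0.4533, 0.2468, 0.0192]
tool_rot: [0.037, 0.703, -0.038, 0.709]
ft_force: [-0.3, 0.1, -0.4]
grip_width: 0.033
```

```bash
python3 -c "
from h import *
wsnap('w_strip3')
im=cv2.imread('pics/w_strip3.png');cv2.imwrite('pics/w_strip3_c.png',cv2.resize(im[0:270,190:460],None,fx=2.2,fy=2.2,interpolation=cv2.INTER_CUBIC))"
```

```text
clock 9.1667 eef [0.4533 0.2468 0.0192] jawyaw -6.03 w 0.033 ft [-0.3  0.1 -0.4]
```

View pics/w_strip3_c.png

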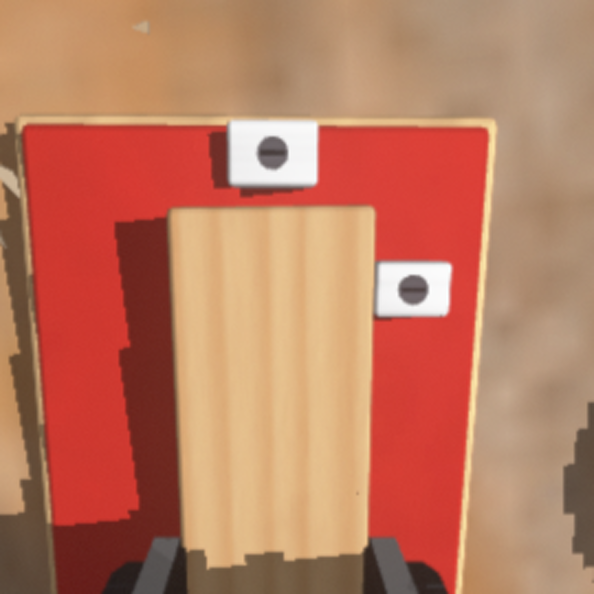

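Request:
step_arm:
  series:
    - {"x": 0, "y": 0, "z": -0.2, "twist": 0, "jaw": 0}
    - {"x": 0.1, "y": 0.2, "z": -0.2, "twist": 0, "jaw": 0}
    - {"x": 0.2, "y": 0.3, "z": -0.2, "twist": 0, "jaw": 0}
    - {"x": 0.3, "y": 0.4, "z": -0.2, "twist": 0, "jaw": 0}
    - {"x": 0.3, "y": 0.4, "z": -0.2, "twist": 0, "jaw": 0}

```text
clock: 9.63
eef_pos: [0.4541, 0.2495, 0.0172]
tool_rot: [0.036, 0.704, -0.039, 0.708]
ft_force: [-6.6, -4.6, 6.5]
grip_width: 0.0333
```

```bash
python3 -c "
from h import *
wsnap('w_strip4')
im=cv2.imread('pics/w_strip4.png');cv2.imwrite('pics/w_strip4_c.png',cv2.resize(im[0:270,190:460],None,fx=2.2,fy=2.2,interpolation=cv2.INTER_CUBIC))"
```

```text
clock 9.6333 eef [0.4541 0.2495 0.0172] jawyaw -6.05 w 0.0333 ft [-6.6 -4.6  6.5]
```

View pics/w_strip4_c.png

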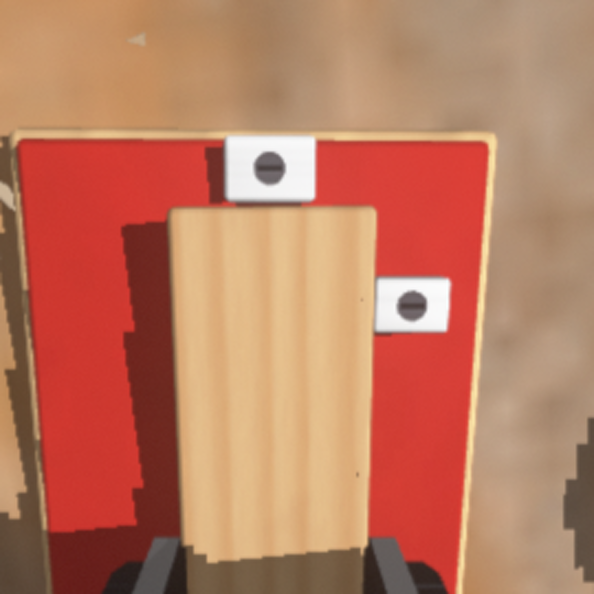

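Request:
step_arm:
  series:
    - {"x": 0.1, "y": 0.2, "z": 0, "twist": 0, "jaw": 0}
    - {"x": 0.2, "y": 0.4, "z": 0, "twist": 0, "jaw": 0}
    - {"x": 0.2, "y": 0.4, "z": 0, "twist": 0, "jaw": 0}

```text
clock: 9.93
eef_pos: [0.4541, 0.2506, 0.0172]
tool_rot: [0.033, 0.705, -0.042, 0.707]
ft_force: [-6.6, -10.1, 9.6]
grip_width: 0.0329
```

```bash
python3 -c "
from h import *
wsnap('w_strip5')
im=cv2.imread('pics/w_strip5.png');cv2.imwrite('pics/w_strip5_c.png',cv2.resize(im[0:270,190:460],None,fx=2.2,fy=2.2,interpolation=cv2.INTER_CUBIC))"
```

```text
clock 9.9333 eef [0.4541 0.2506 0.0172] jawyaw -6.09 w 0.0329 ft [ -6.6 -10.1   9.6]
```

View pics/w_strip5_c.png

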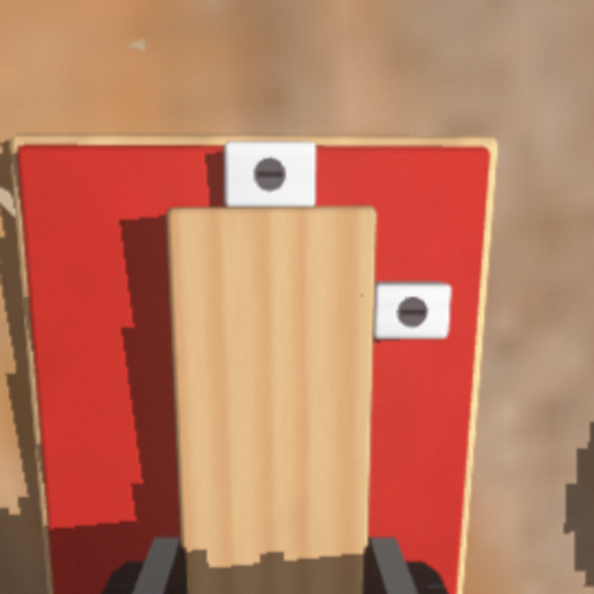

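Request:
step_arm:
  series:
    - {"x": 0, "y": 0, "z": 0, "twist": 0, "jaw": 0}
    - {"x": 0, "y": 0, "z": 0, "twist": 0, "jaw": 5}
    - {"x": 0, "y": 0, "z": 0, "twist": 0, "jaw": 5}
    - {"x": 0, "y": 0, "z": 0, "twist": 0, "jaw": 5}
    - {"x": 0, "y": 0, "z": 2.5, "twist": 0, "jaw": 5}
    - {"x": 0, "y": 0, "z": 6, "twist": 0, "jaw": 5}
    - {"x": 0, "y": 0, "z": 10, "twist": 0, "jaw": 7}
    - {"x": 0, "y": 0, "z": 13, "twist": 0, "jaw": 7}
    - {"x": 0, "y": 0, "z": 13, "twist": 0, "jaw": 7}

```text
clock: 10.73
eef_pos: [0.4586, 0.2533, 0.1545]
tool_rot: [0.036, 0.701, -0.039, 0.711]
ft_force: [1.8, 0.6, 0.9]
grip_width: 0.07
```

```bash
python3 -c "
from h import *
wsnap('w_strip6')
im=cv2.imread('pics/w_strip6.png');cv2.imwrite('pics/w_strip6_c.png',cv2.resize(im[50:270,210:430],None,fx=2.7,fy=2.7,interpolation=cv2.INTER_CUBIC))"
```

```text
clock 10.7333 eef [0.4586 0.2533 0.1545] jawyaw -6.08 w 0.07 ft [1.8 0.6 0.9]
```

View pics/w_strip6_c.png

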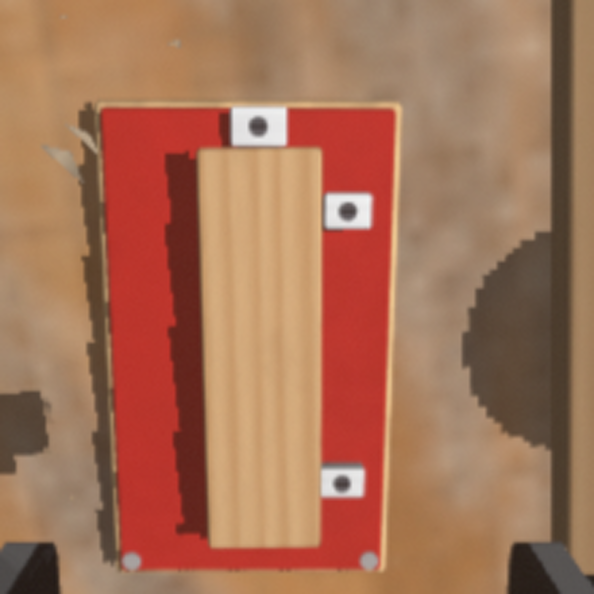

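The strip is home on red, touching the end stop and the lower side stop with a hairline gap at the upper one. Next is the block on yellow.

Request:
step_arm:
  series:
    - {"x": 0, "y": -3, "z": 2, "twist": 1, "jaw": 8}
    - {"x": 2, "y": -6, "z": 4, "twist": 2, "jaw": 8}
    - {"x": 4.5, "y": -9, "z": 5, "twist": 3, "jaw": 8}
    - {"x": 7, "y": -12, "z": 5, "twist": 3, "jaw": 8}
    - {"x": 9.5, "y": -15, "z": 5, "twist": 3, "jaw": 8}
    - {"x": 12, "y": -18, "z": 5, "twist": 3, "jaw": 8}
    - {"x": 14.5, "y": -20.5, "z": 5, "twist": 3, "jaw": 8}
    - {"x": 17, "y": -22.3, "z": 5, "twist": 3, "jaw": 8}
    - {"x": 19, "y": -22.3, "z": 5, "twist": 3, "jaw": 8}
    - {"x": 19, "y": -22.3, "z": 5, "twist": 3, "jaw": 8}

```text
clock: 11.62
eef_pos: [0.6499, 0.0277, 0.1982]
tool_rot: [0.018, 0.703, -0.022, 0.71]
ft_force: [-0.1, 0.2, -0.3]
grip_width: 0.0801
```

```bash
python3 -c "
from h import *
wsnap('w_yel')
im=cv2.imread('pics/w_yel.png');cv2.imwrite('pics/w_yel_c.png',cv2.resize(im[60:260,220:420],None,fx=2.9,fy=2.9,interpolation=cv2.INTER_CUBIC))"
```

```text
clock 11.6167 eef [0.6499 0.0277 0.1982] jawyaw -3.24 w 0.0801 ft [-0.1  0.2 -0.3]
```

View pics/w_yel.png

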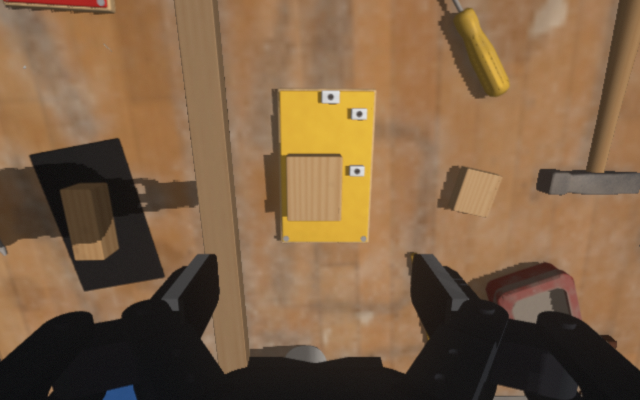

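View pics/w_yel_c.png

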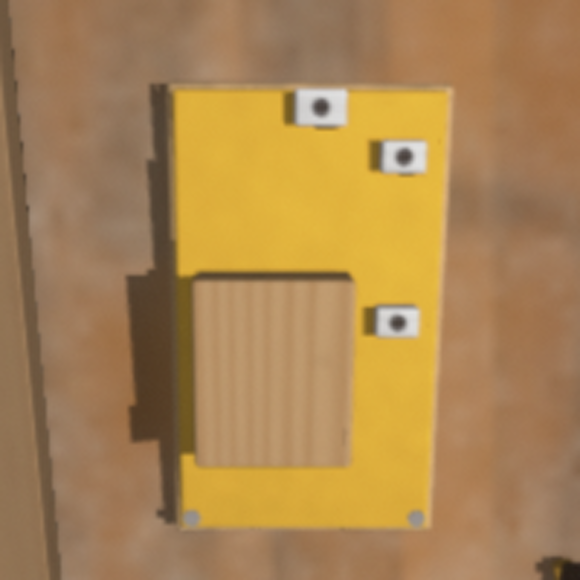

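```bash
cat >> h.py <<'E'
def jigC(p,jp,yaw):
    a=np.radians(yaw);R=np.array([[np.cos(a),-np.sin(a)],[np.sin(a),np.cos(a)]]);return (p[:2]-R@np.array(jp)/1000).round(4)
E
python3 - <<'E'
from h import *
t='w_yel';off=(220,60);s=2.9
print('yel',wrect(t,off,s,[(170,86),(452,88),(431,529),(178,527)],.012))
print('block',wrect(t,off,s,[(194,281),(354,280),(351,467),(196,467)],.034))
for c,jp in [((382,157),(22,53)),((376,322),(22,1)),((321,127),(3,62))]:
    p=wz(t,off[0]+c[0]/s-.35,off[1]+c[1]/s-.35,.018);print('stop',p.round(4),jigC(p,jp,-3.3))
for u,v in [(315,190),(300,180),(345,210),(300,120)]: print(wd(t,u,v).round(4))
print(bot.get_obs()['eef_pos'])
E
```

```text
yel (array([0.6644, 0.0333]), (np.float64(-3.76), np.float64(-3.54)), np.float64(0.0879), np.float64(0.1468))
block (array([0.6523, 0.0206]), (np.float64(-3.17), np.float64(-3.38)), np.float64(0.0492), np.float64(0.0599))
stop [0.6897 0.0845 0.018 ] [0.6646 0.0329]
stop [0.6863 0.0328 0.018 ] [0.6643 0.033 ]
stop [0.6711 0.0945 0.018 ] [0.6646 0.0328]
[0.6531 0.0198 0.0335]
[0.6402 0.0303 0.0354]
[ 0.6815 -0.0073  0.0127]
[0.643  0.0815 0.0136]
[0.64800612 0.02862902 0.19835094]
```

Request:
step_arm:
  series:
    - {"x": 0.4, "y": -1.1, "z": -3, "twist": 0, "jaw": 6.8}
    - {"x": 0.4, "y": -1.1, "z": -7, "twist": 0, "jaw": 6.8}
    - {"x": 0.4, "y": -1.1, "z": -11, "twist": 0, "jaw": 6.8}
    - {"x": 0.4, "y": -1.1, "z": -13.5, "twist": 0, "jaw": 6.8}
    - {"x": 0.4, "y": -1.1, "z": -13.5, "twist": 0, "jaw": 6.8}
    - {"x": 0.4, "y": -1.1, "z": -13.5, "twist": 0, "jaw": 6.8}

```text
clock: 12.17
eef_pos: [0.6495, 0.0183, 0.0613]
tool_rot: [0.017, 0.706, -0.021, 0.708]
ft_force: [0.4, -0.2, -0.1]
grip_width: 0.068
```

```bash
python3 -c "
from h import *
wsnap('w_blk1');print(bot.get_obs()['eef_pos'])"
```

```text
clock 12.1667 eef [0.6495 0.0183 0.0613] jawyaw -3.1 w 0.068 ft [ 0.4 -0.2 -0.1]
[0.65175743 0.01831787 0.06395683]
```

View pics/w_blk1.png

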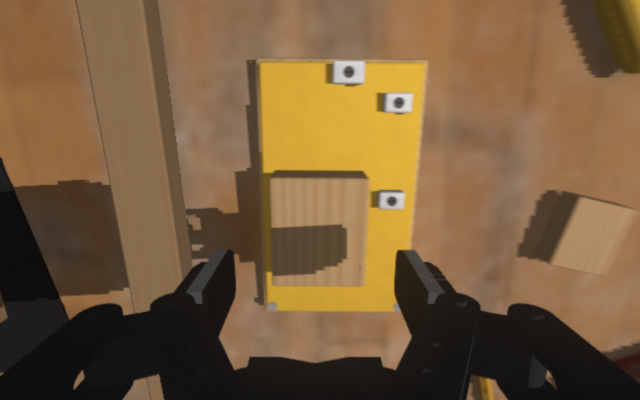

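Everything is lined up, with the block centred between the jaws (top corners about (271,178) to (364,286)). I'll descend and grip.

Request:
step_arm:
  series:
    - {"x": 0.1, "y": -0.2, "z": -2, "twist": 0, "jaw": 6.8}
    - {"x": 0.1, "y": -0.2, "z": -4.2, "twist": 0, "jaw": 6.8}
    - {"x": 0.1, "y": -0.2, "z": -4.2, "twist": 0, "jaw": 6.8}
    - {"x": 0.1, "y": -0.2, "z": -4.2, "twist": 0, "jaw": 0}
    - {"x": 0.1, "y": -0.2, "z": -4.2, "twist": 0, "jaw": 0}
    - {"x": 0.1, "y": -0.2, "z": -4.2, "twist": 0, "jaw": 0}
    - {"x": 0.1, "y": -0.2, "z": -4.2, "twist": 0, "jaw": 0}
    - {"x": 0.1, "y": -0.2, "z": -4.2, "twist": 0, "jaw": 0}

```text
clock: 12.88
eef_pos: [0.6548, 0.0165, 0.025]
tool_rot: [0.017, 0.702, -0.021, 0.711]
ft_force: [0.2, -0.2, 7.0]
grip_width: 0.0475
```

Request:
step_arm:
  series:
    - {"x": 0, "y": 0, "z": 2.5, "twist": 0, "jaw": 0}
    - {"x": 0, "y": 0, "z": 6, "twist": 0, "jaw": 0}
    - {"x": -2.5, "y": 0, "z": 8.5, "twist": -1, "jaw": 0}
    - {"x": -6, "y": 0, "z": 8.5, "twist": -3, "jaw": 0}
    - {"x": -10, "y": 0, "z": 8.5, "twist": -5, "jaw": 0}
    - {"x": -14, "y": 0, "z": 8.5, "twist": -7, "jaw": 0}
    - {"x": -18, "y": -1.5, "z": 8.5, "twist": -9, "jaw": 0}
    - {"x": -21, "y": -4, "z": 8.5, "twist": -11, "jaw": 0}
    - {"x": -22.2, "y": -8, "z": 8.5, "twist": -11, "jaw": 0}
    - {"x": -22.2, "y": -8, "z": 8.5, "twist": -11, "jaw": 0}

```text
clock: 13.72
eef_pos: [0.4296, -0.0682, 0.1109]
tool_rot: [0.086, 0.697, -0.093, 0.706]
ft_force: [0.5, 0.8, -0.5]
grip_width: 0.048
```

Request:
step_arm:
  series:
    - {"x": 0, "y": -4, "z": 0, "twist": 0, "jaw": 0}
    - {"x": 0, "y": -8, "z": 0, "twist": 0, "jaw": 0}
    - {"x": 0, "y": -12, "z": 0, "twist": 0, "jaw": 0}
    - {"x": 0, "y": -14.5, "z": -2, "twist": 0, "jaw": 0}
    - {"x": 0, "y": -14.5, "z": -4, "twist": 0, "jaw": 0}
    - {"x": 0, "y": -14.5, "z": -4, "twist": 0, "jaw": 0}
    - {"x": 0, "y": -14.5, "z": -4, "twist": 0, "jaw": 0}

```text
clock: 14.3
eef_pos: [0.4289, -0.2129, 0.0706]
tool_rot: [0.086, 0.698, -0.093, 0.705]
ft_force: [0.5, 0.1, 0.4]
grip_width: 0.0478
```

```bash
python3 -c "
from h import *
wsnap('w_blk2');print(bot.get_obs()['eef_pos'])"
```

```text
clock 14.3 eef [ 0.4289 -0.2129  0.0706] jawyaw -14.54 w 0.0478 ft [0.5 0.1 0.4]
[ 0.42981073 -0.21282697  0.07142819]
```

View pics/w_blk2.png

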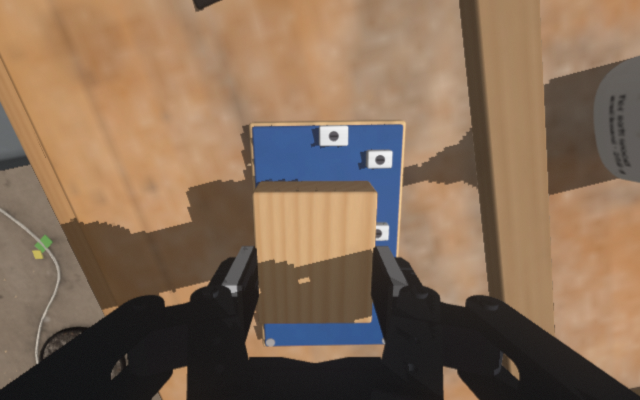

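Run:
```python
from h import *
t='w_blk2'
C=np.array([.4353,-.2316]);a=np.radians(-14.2);R=np.array([[np.cos(a),-np.sin(a)],[np.sin(a),np.cos(a)]])
for n,u,v,z in [('side54',368.5,160,.018),('end',334,146,.018),('bTL',253,192,.081),('bTR',377,190.5,.081),('bBL',260,323,.081),('bBR',372,322,.081)]:
    p=wz(t,u,v,z); print(n,p.round(4),'jig',((p[:2]-C)@R*1000).round(1))
```

```text
side54 [ 0.4698 -0.1849  0.018 ] jig [22.  53.8]
end [ 0.4528 -0.1723  0.018 ] jig [ 2.5 61.8]
bTL [ 0.4158 -0.1735  0.081 ] jig [-33.2  51.6]
bTR [ 0.4628 -0.1852  0.081 ] jig [15.3 51.8]
bBL [ 0.4012 -0.2306  0.081 ] jig [-33.3  -7.4]
bBR [ 0.4487 -0.2428  0.081 ] jig [15.7 -7.6]
```

Request:
step_arm:
  series:
    - {"x": 0.45, "y": 0.6, "z": -2, "twist": 0, "jaw": 0}
    - {"x": 0.45, "y": 0.6, "z": -4, "twist": 0, "jaw": 0}
    - {"x": 0.45, "y": 0.6, "z": -4.6, "twist": 0, "jaw": 0}
    - {"x": 0.45, "y": 0.6, "z": -4.6, "twist": 0, "jaw": 0}
    - {"x": 0.45, "y": 0.6, "z": -4.6, "twist": 0, "jaw": 0}

```text
clock: 14.77
eef_pos: [0.4349, -0.2061, 0.0264]
tool_rot: [0.085, 0.697, -0.092, 0.706]
ft_force: [0.3, 0.5, -0.7]
grip_width: 0.0481
```

```bash
python3 -c "
from h import *
wsnap('w_blk3')
im=cv2.imread('pics/w_blk3.png');cv2.imwrite('pics/w_blk3_c.png',cv2.resize(im[90:360,190:460],None,fx=2.2,fy=2.2,interpolation=cv2.INTER_CUBIC))"
```

```text
clock 14.7667 eef [ 0.4349 -0.2061  0.0264] jawyaw -14.37 w 0.0481 ft [ 0.3  0.5 -0.7]
```

View pics/w_blk3_c.png

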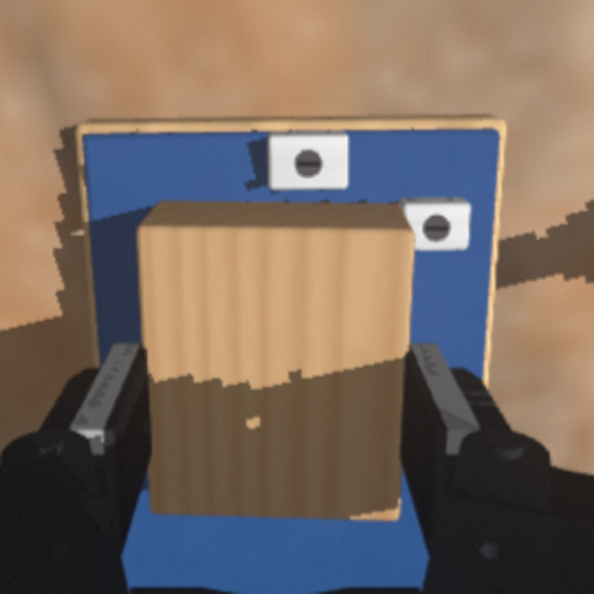

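Request:
step_arm:
  series:
    - {"x": 0, "y": 0, "z": -0.15, "twist": 0, "jaw": 0}
    - {"x": 0.15, "y": 0.15, "z": -0.15, "twist": 0, "jaw": 0}
    - {"x": 0.3, "y": 0.3, "z": -0.15, "twist": 0, "jaw": 0}
    - {"x": 0.45, "y": 0.4, "z": -0.15, "twist": 0, "jaw": 0}
    - {"x": 0.45, "y": 0.4, "z": -0.15, "twist": 0, "jaw": 0}

```text
clock: 15.23
eef_pos: [0.4359, -0.2034, 0.0248]
tool_rot: [0.084, 0.699, -0.094, 0.703]
ft_force: [-9.5, -4.2, 5.5]
grip_width: 0.0472
```

```bash
python3 -c "
from h import *
wsnap('w_blk4')
im=cv2.imread('pics/w_blk4.png');cv2.imwrite('pics/w_blk4_c.png',cv2.resize(im[90:360,190:460],None,fx=2.2,fy=2.2,interpolation=cv2.INTER_CUBIC))"
```

```text
clock 15.2333 eef [ 0.4359 -0.2034  0.0248] jawyaw -14.44 w 0.0472 ft [-9.5 -4.2  5.5]
```

View pics/w_blk4_c.png

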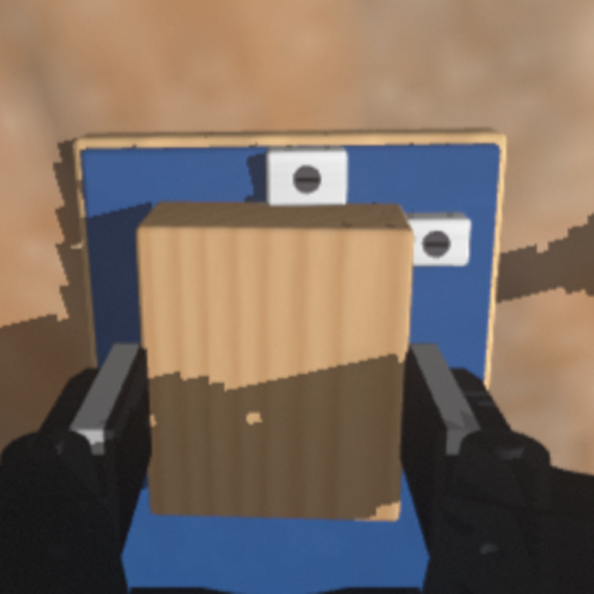

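Request:
step_arm:
  series:
    - {"x": 0.15, "y": 0.2, "z": 0, "twist": 0, "jaw": 0}
    - {"x": 0.3, "y": 0.35, "z": 0, "twist": 0, "jaw": 0}
    - {"x": 0.3, "y": 0.35, "z": 0, "twist": 0, "jaw": 0}

```text
clock: 15.53
eef_pos: [0.4359, -0.2031, 0.0252]
tool_rot: [0.082, 0.701, -0.098, 0.701]
ft_force: [-9.5, -9.5, 5.4]
grip_width: 0.0477
```

Request:
step_arm:
  series:
    - {"x": 0, "y": 0, "z": 0, "twist": 0, "jaw": 0}
    - {"x": 0, "y": 0, "z": 0, "twist": 0, "jaw": 6.2}
    - {"x": 0, "y": 0, "z": 0, "twist": 0, "jaw": 6.2}
    - {"x": 0, "y": 0, "z": 0, "twist": 0, "jaw": 6.2}
    - {"x": 0, "y": 0, "z": 2.5, "twist": 0, "jaw": 6.2}
    - {"x": 0, "y": 0, "z": 6, "twist": 0, "jaw": 6.2}
    - {"x": 0, "y": 0, "z": 10, "twist": 0, "jaw": 7}
    - {"x": 0, "y": 0, "z": 12, "twist": 0, "jaw": 7}
    - {"x": 0, "y": 0, "z": 12, "twist": 0, "jaw": 7}

```text
clock: 16.28
eef_pos: [0.44, -0.2044, 0.1508]
tool_rot: [0.08, 0.697, -0.099, 0.705]
ft_force: [-0.2, -0.8, 0.0]
grip_width: 0.0704
```

```bash
python3 -c "
from h import *
wsnap('w_blk5')
im=cv2.imread('pics/w_blk5.png');cv2.imwrite('pics/w_blk5_c.png',cv2.resize(im[50:270,210:430],None,fx=2.7,fy=2.7,interpolation=cv2.INTER_CUBIC))"
```

```text
clock 16.2833 eef [ 0.44   -0.2044  0.1508] jawyaw -14.55 w 0.0704 ft [-0.2 -0.8  0. ]
```

View pics/w_blk5_c.png

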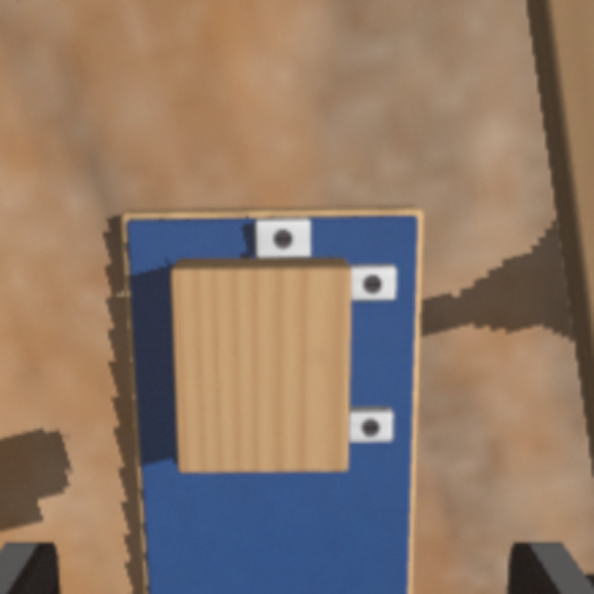

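The block is home against all three stops. Next is the stick on the mat.

Run:
```python
from h import *
print(wrect('w_mat2',(0,0),1,[(289.5,152),(327,152),(327.5,247),(290.5,247)],.032))
print(bot.get_obs()['eef_pos'])
```

```text
(array([ 4.36e-01, -2.00e-04]), (np.float64(-2.77), np.float64(-2.38)), np.float64(0.0271), np.float64(0.0715))
[ 0.43856161 -0.20377023  0.14818653]
```

Request:
step_arm:
  series:
    - {"x": 0, "y": 4, "z": 0, "twist": 3, "jaw": 6}
    - {"x": 0, "y": 8, "z": 0, "twist": 6, "jaw": 6}
    - {"x": 0, "y": 12, "z": 0, "twist": 9, "jaw": 6}
    - {"x": -0.3, "y": 16, "z": 0, "twist": 12, "jaw": 6}
    - {"x": -0.3, "y": 20, "z": -2, "twist": 12, "jaw": 6}
    - {"x": -0.3, "y": 20.4, "z": -5, "twist": 12, "jaw": 6}
    - {"x": -0.3, "y": 20.4, "z": -8.5, "twist": 12, "jaw": 6}
    - {"x": -0.3, "y": 20.4, "z": -8.5, "twist": 12, "jaw": 6}
    - {"x": -0.3, "y": 20.4, "z": -8.5, "twist": 12, "jaw": 6}

```text
clock: 17.08
eef_pos: [0.4325, 0.0006, 0.061]
tool_rot: [0.007, 0.706, -0.024, 0.708]
ft_force: [0.3, -0.5, -0.9]
grip_width: 0.0597
```

```bash
python3 -c "
from h import *
wsnap('w_sk1');print(bot.get_obs()['eef_pos'])"
```

```text
clock 17.0833 eef [0.4325 0.0006 0.061 ] jawyaw -2.5 w 0.0597 ft [ 0.3 -0.5 -0.9]
[4.34703056e-01 2.24130920e-04 6.27951585e-02]
```

View pics/w_sk1.png

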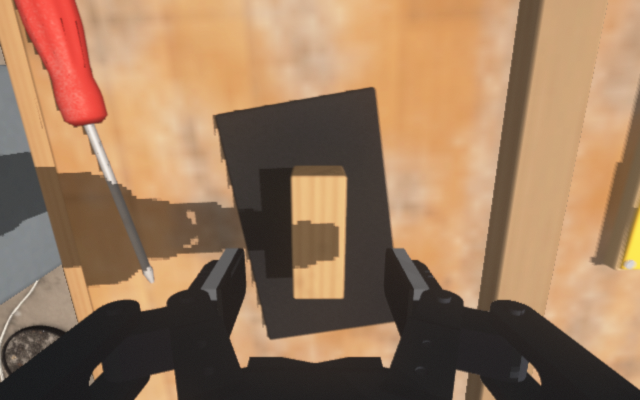

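Request:
step_arm:
  series:
    - {"x": 0, "y": 0, "z": -2, "twist": 0, "jaw": 6}
    - {"x": 0, "y": 0, "z": -4, "twist": 0, "jaw": 6}
    - {"x": 0, "y": 0, "z": -4.7, "twist": 0, "jaw": 6}
    - {"x": 0, "y": 0, "z": -4.7, "twist": 0, "jaw": 6}
    - {"x": 0, "y": 0, "z": -4.7, "twist": 0, "jaw": 0}
    - {"x": 0, "y": 0, "z": -4.7, "twist": 0, "jaw": 0}
    - {"x": 0, "y": 0, "z": -4.7, "twist": 0, "jaw": 0}
    - {"x": 0, "y": 0, "z": -4.7, "twist": 0, "jaw": 0}
    - {"x": 0, "y": 0, "z": -4.7, "twist": 0, "jaw": 0}
    - {"x": 0, "y": 0, "z": -4.7, "twist": 0, "jaw": 0}

```text
clock: 17.97
eef_pos: [0.4363, 0.0001, 0.0175]
tool_rot: [0.007, 0.703, -0.024, 0.711]
ft_force: [0.5, -0.3, 6.5]
grip_width: 0.0265
```

Request:
step_arm:
  series:
    - {"x": 0, "y": 0, "z": 3, "twist": 0, "jaw": 0}
    - {"x": 0, "y": 0, "z": 6.5, "twist": 0, "jaw": 0}
    - {"x": 2, "y": 1, "z": 9, "twist": -1, "jaw": 0}
    - {"x": 5.5, "y": 2, "z": 9, "twist": -1, "jaw": 0}
    - {"x": 9, "y": 3, "z": 9, "twist": -1, "jaw": 0}
    - {"x": 12.5, "y": 4, "z": 9, "twist": -1, "jaw": 0}
    - {"x": 16, "y": 5, "z": 9, "twist": -1, "jaw": 0}
    - {"x": 19.5, "y": 5.4, "z": 9, "twist": -1, "jaw": 0}
    - {"x": 23, "y": 5.4, "z": 9, "twist": -1, "jaw": 0}
    - {"x": 23, "y": 5.4, "z": 9, "twist": -1, "jaw": 0}

```text
clock: 18.8
eef_pos: [0.6722, 0.0545, 0.1057]
tool_rot: [0.013, 0.701, -0.03, 0.712]
ft_force: [0.4, 0.0, -0.1]
grip_width: 0.0267
```

Request:
step_arm:
  series:
    - {"x": 0, "y": 0, "z": -2.5, "twist": 0, "jaw": 0}
    - {"x": 0, "y": 0, "z": -4, "twist": 0, "jaw": 0}
    - {"x": 0, "y": 0, "z": -4, "twist": 0, "jaw": 0}
    - {"x": 0, "y": 0, "z": -4, "twist": 0, "jaw": 0}

```text
clock: 19.13
eef_pos: [0.6709, 0.0544, 0.0649]
tool_rot: [0.013, 0.703, -0.031, 0.711]
ft_force: [-0.3, -0.0, -0.3]
grip_width: 0.0261
```

```bash
python3 -c "
from h import *
wsnap('w_sk2');print(bot.get_obs()['eef_pos'])"
```

```text
clock 19.1333 eef [0.6709 0.0544 0.0649] jawyaw -3.55 w 0.0261 ft [-0.3 -0.  -0.3]
[0.67201783 0.05450396 0.06642706]
```

View pics/w_sk2.png

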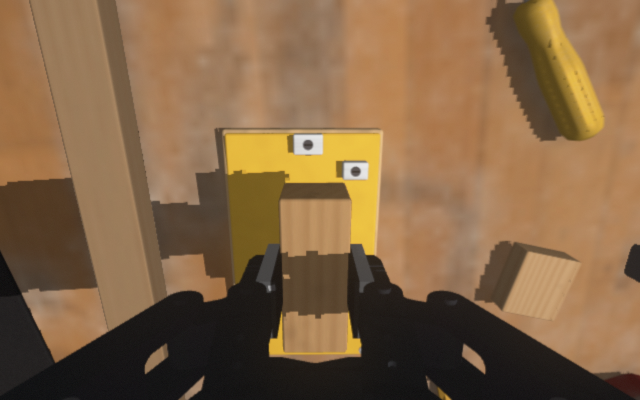

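Run:
```python
from h import *
t='w_sk2'
C=np.array([.6645,.0329]);a=np.radians(-3.6);R=np.array([[np.cos(a),-np.sin(a)],[np.sin(a),np.cos(a)]])
for n,u,v,z in [('side53',344,172,.018),('end',308,154.5,.018),('TL',280,200,.0805),('TR',350,200,.0805),('BL',284,352,.0805),('BR',347,351,.0805)]:
    p=wz(t,u,v,z); print(n,p.round(4),'jig',((p[:2]-C)@R*1000).round(1))
```

```text
side53 [0.6911 0.0838 0.018 ] jig [23.4 52.5]
end [0.672  0.0947 0.018 ] jig [ 3.6 62.2]
TL [0.6613 0.0882 0.0805] jig [-6.7 55. ]
TR [0.6876 0.0865 0.0805] jig [19.7 54.9]
BL [0.6568 0.0196 0.0805] jig [ -6.8 -13.7]
BR [0.6842 0.0182 0.0805] jig [ 20.5 -13.5]
```

Request:
step_arm:
  series:
    - {"x": -0.2, "y": 0.3, "z": -2, "twist": 0, "jaw": 0}
    - {"x": -0.2, "y": 0.3, "z": -3.5, "twist": 0, "jaw": 0}
    - {"x": -0.2, "y": 0.3, "z": -4, "twist": 0, "jaw": 0}
    - {"x": -0.2, "y": 0.3, "z": -4, "twist": 0, "jaw": 0}
    - {"x": -0.2, "y": 0.3, "z": -4, "twist": 0, "jaw": 0}

```text
clock: 19.6
eef_pos: [0.6707, 0.0575, 0.028]
tool_rot: [0.014, 0.701, -0.03, 0.713]
ft_force: [0.4, -0.8, -0.3]
grip_width: 0.0268
```

```bash
python3 -c "
from h import *
wsnap('w_sk3')
im=cv2.imread('pics/w_sk3.png');cv2.imwrite('pics/w_sk3_c.png',cv2.resize(im[90:360,190:460],None,fx=2.2,fy=2.2,interpolation=cv2.INTER_CUBIC))"
```

```text
clock 19.6 eef [0.6707 0.0575 0.028 ] jawyaw -3.56 w 0.0268 ft [ 0.4 -0.8 -0.3]
```

View pics/w_sk3_c.png

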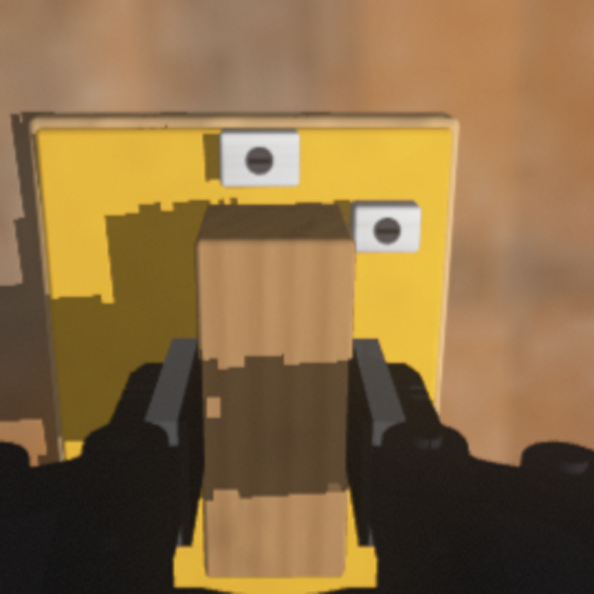

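Request:
step_arm:
  series:
    - {"x": 0, "y": 0, "z": -0.25, "twist": 0, "jaw": 0}
    - {"x": 0, "y": 0, "z": -0.25, "twist": 0, "jaw": 0}
    - {"x": 0.1, "y": 0.2, "z": -0.25, "twist": 0, "jaw": 0}
    - {"x": 0.2, "y": 0.35, "z": -0.25, "twist": 0, "jaw": 0}
    - {"x": 0.35, "y": 0.45, "z": -0.25, "twist": 0, "jaw": 0}
    - {"x": 0.35, "y": 0.45, "z": -0.25, "twist": 0, "jaw": 0}

```text
clock: 20.15
eef_pos: [0.6729, 0.0613, 0.0258]
tool_rot: [0.013, 0.702, -0.031, 0.712]
ft_force: [-4.1, -2.9, 4.1]
grip_width: 0.0264
```

```bash
python3 -c "
from h import *
wsnap('w_sk4')
im=cv2.imread('pics/w_sk4.png');cv2.imwrite('pics/w_sk4_c.png',cv2.resize(im[90:360,190:460],None,fx=2.2,fy=2.2,interpolation=cv2.INTER_CUBIC))"
```

```text
clock 20.15 eef [0.6729 0.0613 0.0258] jawyaw -3.58 w 0.0264 ft [-4.1 -2.9  4.1]
```

View pics/w_sk4_c.png

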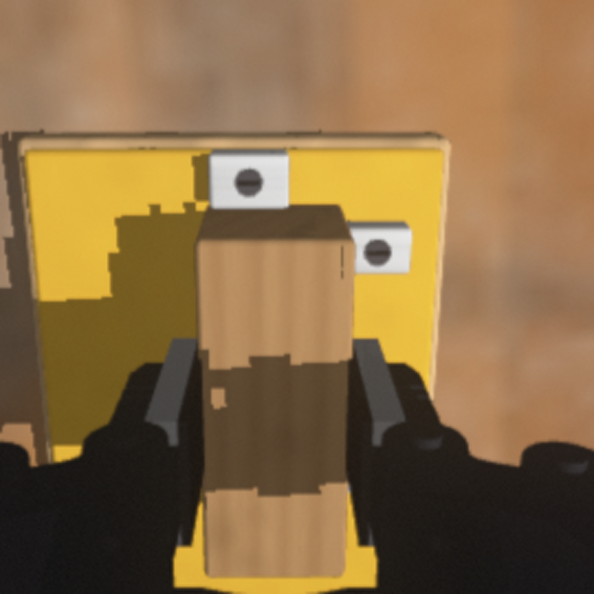

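Request:
step_arm:
  series:
    - {"x": 0.15, "y": 0.15, "z": 0, "twist": 0, "jaw": 0}
    - {"x": 0.3, "y": 0.3, "z": 0, "twist": 0, "jaw": 0}
    - {"x": 0.35, "y": 0.3, "z": 0, "twist": 0, "jaw": 0}
    - {"x": 0.35, "y": 0.3, "z": 0, "twist": 0, "jaw": 0}

```text
clock: 20.53
eef_pos: [0.673, 0.0614, 0.0257]
tool_rot: [0.012, 0.704, -0.034, 0.709]
ft_force: [-9.3, -7.5, 7.7]
grip_width: 0.0263
```

```bash
python3 -c "
from h import *
wsnap('w_sk5')
im=cv2.imread('pics/w_sk5.png');cv2.imwrite('pics/w_sk5_c.png',cv2.resize(im[90:360,190:460],None,fx=2.2,fy=2.2,interpolation=cv2.INTER_CUBIC))"
```

```text
clock 20.5333 eef [0.673  0.0614 0.0257] jawyaw -3.66 w 0.0263 ft [-9.3 -7.5  7.7]
```

View pics/w_sk5_c.png

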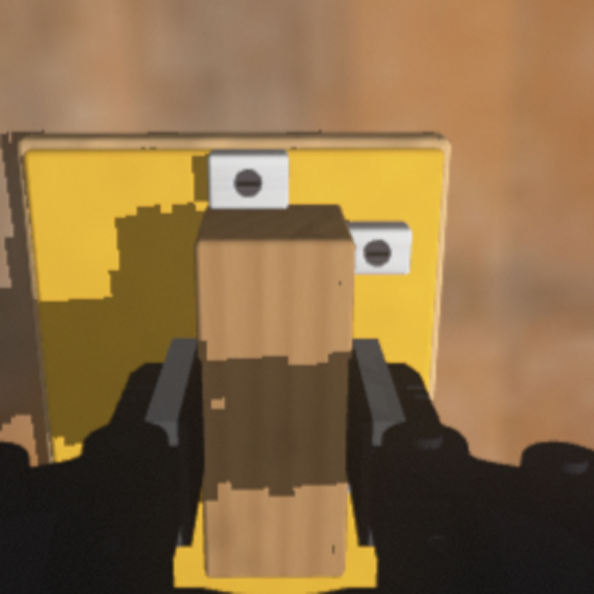

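The extra push raised the force without moving the stick, so it is against both stops. I'll release it and rise.

Request:
step_arm:
  series:
    - {"x": 0, "y": 0, "z": 0, "twist": 0, "jaw": 0}
    - {"x": 0, "y": 0, "z": 0, "twist": 0, "jaw": 4.2}
    - {"x": 0, "y": 0, "z": 0, "twist": 0, "jaw": 4.2}
    - {"x": 0, "y": 0, "z": 0, "twist": 0, "jaw": 4.2}
    - {"x": 0, "y": 0, "z": 2.5, "twist": 0, "jaw": 4.2}
    - {"x": 0, "y": 0, "z": 6, "twist": 0, "jaw": 4.2}
    - {"x": 0, "y": 0, "z": 10, "twist": 0, "jaw": 7}
    - {"x": 0, "y": 0, "z": 12, "twist": 0, "jaw": 7}
    - {"x": 0, "y": 0, "z": 12, "twist": 0, "jaw": 7}

```text
clock: 21.33
eef_pos: [0.6773, 0.0623, 0.1533]
tool_rot: [0.012, 0.699, -0.033, 0.714]
ft_force: [0.7, -0.0, 0.4]
grip_width: 0.07
```

```bash
python3 -c "
from h import *
wsnap('w_sk6')
im=cv2.imread('pics/w_sk6.png');cv2.imwrite('pics/w_sk6_c.png',cv2.resize(im[50:270,210:430],None,fx=2.7,fy=2.7,interpolation=cv2.INTER_CUBIC))
snap('scene','scene1')"
```

```text
clock 21.3333 eef [0.6773 0.0623 0.1533] jawyaw -3.63 w 0.07 ft [ 0.7 -0.   0.4]
```

View pics/w_sk6_c.png

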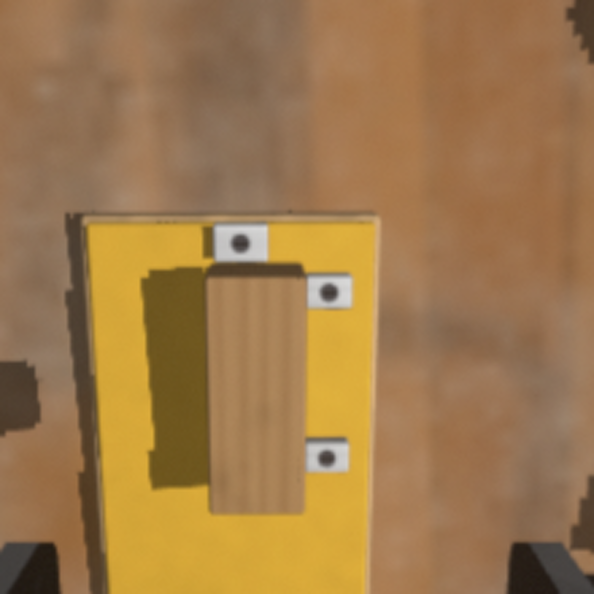

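View pics/scene1.png

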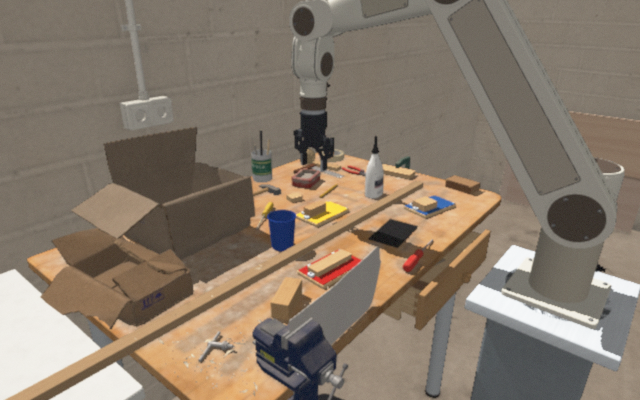

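Run:
```python
from h import *
off=(210,50);s=2.7
for n,t,cs,z,C,yaw in [('strip','w_strip6',[(198,149),(322,148),(320,547),(211,548)],.027,(.4527,.2593),-6.1),
 ('block','w_blk5',[(172,269),(351,268),(349,471),(179,471)],.034,(.4353,-.2316),-14.2),
 ('stick','w_sk6',[(206,278),(307,278),(305,514),(210,514)],.040,(.6645,.0329),-3.6)]:
    c,y,a,b=wrect(t,off,s,cs,z)
    R=Ro.from_euler('z',yaw,degrees=True).as_matrix()[:2,:2]
    print(n,((c-np.array(C))@R*1000).round(1),y,a,b)
for n,t,u,v in [('strip','w_strip6',305,180),('block','w_blk5',307,185),('stick','w_sk6',305,200)]: print(n,wd(t,u,v).round(4))
bot.job_done(); print(bot.get_obs()['clock'])
```

```text
strip [4.1 2.3] (np.float64(-5.72), np.float64(-5.6)) 0.0341 0.1195
block [-4.5 31.5] (np.float64(-14.58), np.float64(-14.18)) 0.0494 0.0591
stick [ 7.7 26.2] (np.float64(-3.97), np.float64(-3.83)) 0.0276 0.0692
strip [0.4556 0.2637 0.0271]
block [ 0.4393 -0.1975  0.0353]
stick [0.6738 0.0573 0.0408]
the job is handed in; nothing more can be done
the job is handed in; nothing more can be done
```

I moved the strip to the red jig, the block to the blue jig and the stick to the yellow jig, and handed the job in after about 21 s of the 106 s allowed. The stick waited on the black mat during the swap. Each part was lowered onto its bed, pushed against its side and end stops until the wrist force rose to roughly 10–13 N sideways, then released.

My last wrist-camera checks, taken after each release, put every part inside its limits and within about 0.5° of its jig's long axis:

| Part | Measured x, y (mm, jig frame) | Home x, y (mm) | Top height, measured / expected (mm) |
|---|---|---|---|
| Strip | 4.1, 2.3 | 4.5, 2 | 27 / 27 |
| Block | -4.5, 31.5 | -3, 32 | 35 / 34 |
| Stick | 7.7, 26.2 | 8, 27 | 41 / 40 |

The final scene picture shows the bottle and beaker standing, and the gripper was clear of everything at hand-in.

Some readings were less clean:
- **Height from two views:** triangulating heights between the top and wrist cameras was ill-conditioned and no use, with errors of several centimetres. I used the depth images and the known part sizes instead.
- **Pose reading:** the measured tool position disagreed with the camera by 2–3 mm while pushing.
- **Strip:** the picture shows a gap of under 1 mm at its upper side stop.

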